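Top up a medal tube and stow it in the strongbox

TASK

Take the part-filled tube (blue stopper) out of the strongbox, stand it in the filling stand and pull out the stopper. Stack capsules from the mat flat inside it until the top of the stack reaches the red line, no further; then press the stopper fully home again and only then put the tube back in the strongbox, upright and right down in a free well. Do not let the tube tip over and do not disturb the full tubes with white stoppers, the padlock or the tally counter.

Things in the scene. Friction and masses are not known exactly. Their poses are not given: they have to be found in the camera images.
- mat: grey-topped green counting mat, 250 x 250 mm, 3 mm thick, fixed to the bench; origin under its centre; the loose capsules start lying on it, singly. Mat and strongbox may swap sides of the bench
- recess (a point): centre of the floor of the round recess in the filling stand: a fixed dark steel block 100 x 100 mm, 30 mm high; the recess is 58 mm in diameter and 22 mm deep, its floor 8 mm above the bench; it starts empty
- tube_mid (a point): the part-filled clear plastic storage tube (blue stopper), loose, starts upright and stoppered in one of the wells of the strongbox; outside diameter 54 mm, 80 mm tall, wall 3 mm (bore 48 mm), closed bottom 4 mm thick, 80 g empty; a red line runs round it 64 mm above its foot, level with the top of the sixth capsule of a flat stack; the point is the centre of the tube, 40 mm above its foot and 40 mm below its rim, z up its axis
- cap_knob (a point): blue stopper, loose: flange 54 mm across, 4 mm thick; below it a plug 43 mm across, 10 mm long, that drops loosely into the tube's mouth until the flange rests on the rim; above it a round knob 20 mm across, 20 mm tall; 30 g; starts home on the part-filled tube, held by weight only; on the bench it stands on its plug; the point: centre of the knob, 14 mm above the flange's underside, z up
- well1 (a point): centre of the floor of well 1 of 3 in the strongbox, a fixed grey steel box 150 x 320 mm, rim 70 mm above the bench, lid folded back beyond it (160 mm farther, not above the rim); a wooden block in it, top 62 mm above the bench, has three round wells in a row, 90 mm apart, each 58 mm across, 30 mm deep; the point's y axis runs along the row, x across it
- well2 (a point): centre of the floor of well 2 of 3 in the strongbox, a fixed grey steel box 150 x 320 mm, rim 70 mm above the bench, lid folded back beyond it (160 mm farther, not above the rim); a wooden block in it, top 62 mm above the bench, has three round wells in a row, 90 mm apart, each 58 mm across, 30 mm deep; the point's y axis runs along the row, x across it
- well3 (a point): centre of the floor of well 3 of 3 in the strongbox, a fixed grey steel box 150 x 320 mm, rim 70 mm above the bench, lid folded back beyond it (160 mm farther, not above the rim); a wooden block in it, top 62 mm above the bench, has three round wells in a row, 90 mm apart, each 58 mm across, 30 mm deep; the point's y axis runs along the row, x across it
- disc1_c (a point): silver medal in a round capsule: a flat disc 44 mm in diameter and 10 mm thick, black rim, silver faces (either face may be up), 70 g; the point is its centre (half-way up), z its axis; starts loose on the mat (some may be absent)
- disc2_c (a point): silver medal in a round capsule: a flat disc 44 mm in diameter and 10 mm thick, black rim, silver faces (either face may be up), 70 g; the point is its centre (half-way up), z its axis; starts loose on the mat (some may be absent)
- disc3_c (a point): silver medal in a round capsule: a flat disc 44 mm in diameter and 10 mm thick, black rim, silver faces (either face may be up), 70 g; the point is its centre (half-way up), z its axis; starts loose on the mat (some may be absent)
- disc4_c (a point): silver medal in a round capsule: a flat disc 44 mm in diameter and 10 mm thick, black rim, silver faces (either face may be up), 70 g; the point is its centre (half-way up), z its axis; starts loose on the mat (some may be absent)
- disc5_c (a point): silver medal in a round capsule: a flat disc 44 mm in diameter and 10 mm thick, black rim, silver faces (either face may be up), 70 g; the point is its centre (half-way up), z its axis; starts loose on the mat (some may be absent)
- disc6_c (a point): silver medal in a round capsule: a flat disc 44 mm in diameter and 10 mm thick, black rim, silver faces (either face may be up), 70 g; the point is its centre (half-way up), z its axis; starts loose on the mat (some may be absent)
- disc7_c (a point): silver medal in a round capsule: a flat disc 44 mm in diameter and 10 mm thick, black rim, silver faces (either face may be up), 70 g; the point is its centre (half-way up), z its axis; starts loose on the mat (some may be absent)
- in1_c (a point): silver medal in a round capsule: a flat disc 44 mm in diameter and 10 mm thick, black rim, silver faces (either face may be up), 70 g; the point is its centre (half-way up), z its axis; starts already in the tube (one may be absent)
- in2_c (a point): silver medal in a round capsule: a flat disc 44 mm in diameter and 10 mm thick, black rim, silver faces (either face may be up), 70 g; the point is its centre (half-way up), z its axis; starts already in the tube (one may be absent)
- full1_mid (a point): full tube of the same size with a white stopper (dark stack up to its red line), standing in its well in the strongbox (one of the two may be absent), 54 mm in diameter, top of its knob 104 mm above its foot; the point is the centre of the tube part, 40 mm above its foot; not to be disturbed
- full2_mid (a point): full tube of the same size with a white stopper (dark stack up to its red line), standing in its well in the strongbox (one of the two may be absent), 54 mm in diameter, top of its knob 104 mm above its foot; the point is the centre of the tube part, 40 mm above its foot; not to be disturbed
- padlock: brass padlock lying on the bench, 45 x 50 mm body and shackle, 18 mm high; origin under the centre of the body; not to be disturbed
- counter: steel hand tally counter lying on the bench, 52 mm in diameter, 25 mm high; origin under its centre; not to be disturbed
Mind the look-alikes: they are no part of the job. Of the things shaped like the part that bears cap_knob, the blue one is meant. What is shaped like the part that bears disc5_c but green is not meant.

How it is judged:
By the outcome, as a careful person would: the job done as asked, in the order asked, and still so for the second after the job is handed in, with the robot touching nothing.
Of full1, full2 only 1 to 2 are there at a start; the rules pass over those that are not, and their reading is None.
Of in1, in2 only 1 to 2 are there at a start; the rules pass over those that are not, and their reading is None.
Of disc1, disc2, disc3, disc4, disc5, disc6, disc7 only 5 to 7 are there at a start; the rules pass over those that are not, and their reading is None.
At some moment in a run one of disc1, disc2, disc3, disc4, disc5, disc6, disc7 may be knocked a few centimetres aside while the robot is not near it.
It also fails if it takes over 200 s, if anything falls off the work surface, if the arm or the gripper's body presses on something with over 40 N, if the wrist force passes 120 N, or if a joint passes its speed limit or range.

ROBOT

A 6-joint arm with a two-finger parallel gripper is mounted at the origin on the work surface. World frame = base frame: x ahead of the robot, y to its left, z up, the work surface at z = 0. Lengths are in m, angles in rad, forces in N, time in s.
With the tool pointing down it reaches from about 0.275 to 0.75 m from the base axis. Payload 10.2 kg.
Tool frame: the origin (TCP) lies at the very end of the fingers, on their centre line; the grasp point (between the pads) lies env.pinch_z behind it (env.pinch_z is the distance from the TCP to the grasp point, in m); z points along the fingers, y is the line along which they close (so a half turn about z gives the same grasp; the last joint's range is limited). The gripper opens to 88 mm and grips with 3 to 60 N. Pads are 18 mm wide; open, the fingers measure 123 mm over their backs; the gripper's body (75 mm by 187 mm) begins 45 mm behind the grasp point.
Start: joints at [1.055, 0.313, 1.498, -0, 1.331, -0.223], TCP at [0.152, 0.503, 0.239] pointing down, gripper open.
Joint ranges: [-2.94, 2.94], [-0.97, 2.17], [0.19, 2.56], [-1.23, 4.37], [0.02, 3.11], [-2.88, 2.88]. Speed limits (rad/s): [2.39, 2.39, 3.01, 3.14, 3.14, 3.14].

INTERFACE

Orientations are given as a unit quaternion [w, x, y, z].
In Python, from rig import env gives the robot as it stands. The module is installed in compiled form; this text tells all that it offers.
- The arm moves only by the tool play_rows, never from a script. Its arguments are lists of equal length, an entry for each row: "grip": the closure, from -1 (fully open) to 1 (shut); "dp": the shift along the world's x, y, z as a fraction of full scale, a list of three; "dr": the turn, a rotation vector about the world's x, y, z as a fraction of full scale, a list of three. A call has 1 to 20 rows; each row shifts and turns the commanded pose from where the row before left it; what a row does not reach is not made up. Full scale, the value 1, is 0.02 m for a shift and 0.15 rad for a turn. A row lasts 1/10 s, in which the tool goes at most 50 mm and 8.59 degrees, less where a joint would pass 70% of its speed; a pose out of reach is approached as far as the arm can. A call with a number of a shift or a turn outside -1 to 1 is refused whole. A call with a gripper value outside its range is refused whole. The fingers move at their own pace and stop on an object; "newtons" is the grip in N (left out, the last holds). Time passes only in rows, so rows that do not move let the fingers close. It gives the time, the measured TCP pose, the force, the opening and the grip force at its end, in the units of the state.
- env.state(): the state, without advancing time (a new reading comes with each control period).
- env.read_camera(name): name is "scene" or "side" or "wrist"; returns a dict with "image" (384x512x3 uint8, blue, green, red), "vertical_fov" (degrees; the focal length in pixels is half the picture's height over the tangent of half this angle, whatever the lens; pixels are square), "cx", "cy" (the principal point, pixels), "camera_from_world" (4x4, takes a point from world to camera coordinates). Camera axes: x right, y down, z forward; pixel columns grow to the right and rows downward; lengths in m; the calibration is good to about 2 mm. A picture is of the moment at which its call begins. There is no depth.
- env.hand_in(): hands the job in; it is judged then, once.
The state is a dict: "time": time; "qpos": joint angles; "joint_velocities": joint speeds; "joint_efforts": joint torques, N m; "ee_pos": TCP position; "orientation": TCP orientation; "wrist_force": force on the tool from outside, world axes, zero at the start; "torque": the same for the moment, N m; "gripper_width": finger opening in m; "finger_force": force on a finger pad.
Only numpy, scipy, OpenCV 4.12 (cv2) and the standard library are available. Lean on these libraries where they do the work, as an engineer would, in place of code of your own. Each camera call takes 0.05 s, during which the arm holds its last target. There are 200 camera calls.

## Working session

There is one attempt and no reset: what is moved stays moved. The work goes in short steps, Python scripts to look and compute and a tool call to move; the robot and the scene stay as the last step left them, time stands still between calls to the robot, and variables do not carry over. Pictures are saved under pics/ and viewed, at most 14 in all, crops included, and the job is handed in when it is done.

Besides the shell and the picture viewer there is one more tool, called after "Request:" in YAML: its name, and indented under it one key for each argument. play_rows: Moves the arm, as the interface text tells. Its arguments: {"type":"object","properties":{"grip":{"type":"array"},"dp":{"type":"array"},"dr":{"type":"array"},"newtons":{"type":"number"}},"required":["grip","dp","dr"]}

```bash
mkdir -p pics; cat > h.py <<'E'
import numpy as np,cv2
from rig import env
def cam(n):
    c=env.read_camera(n); im=c["image"]; f=im.shape[0]/2/np.tan(np.radians(c["vertical_fov"])/2)
    return im,f,c["cx"],c["cy"],np.array(c["camera_from_world"])
def ray(c,u,v,z):
    im,f,cx,cy,T=c; R=T[:3,:3]; o=-R.T@T[:3,3]; d=R.T@np.array([(u-cx)/f,(v-cy)/f,1])
    return o+d*(z-o[2])/d[2]
def proj(c,p):
    im,f,cx,cy,T=c; q=T[:3,:3]@np.array(p)+T[:3,3]; return f*q[0]/q[2]+cx,f*q[1]/q[2]+cy
def blobs(m,mn=30):
    n,l,s,ce=cv2.connectedComponentsWithStats(m.astype(np.uint8)); return [(s[i],ce[i]) for i in range(1,n) if s[i,4]>=mn]
E
python3 - <<'E'
from h import *
for n in ["scene","side","wrist"]:
    c=cam(n); cv2.imwrite(f"pics/a_{n}.png",c[0]); np.save(f"a_{n}.npy",c[4])
    T=c[4]; print(n,c[1],c[2],c[3],"pos",-T[:3,:3].T@T[:3,3],"fwd",T[2,:3])
s=env.state(); print(env.pinch_z,{k:np.round(v,3).tolist() for k,v in s.items()})
a=cv2.imread("pics/a_scene.png");b=cv2.imread("pics/a_side.png")
E
```

```text
scene 410.47654097655044 250.24395106058375 187.17104161385873 pos [ 1.23182322 -0.12560107  0.85575382] fwd [-0.65288738  0.09712    -0.75120289]
side 482.13830632232936 243.43235122454007 196.69639696834312 pos [ 0.03703143 -0.64944285  1.01962773] fwd [ 0.43356379  0.5021223  -0.74826174]
wrist 305.89792107198275 252.76094104199507 196.89558210102206 pos [0.08595305 0.52311498 0.38381324] fwd [ 0.25773186 -0.07875679 -0.96300138]
0.0187 {'time': 0.15, 'qpos': [1.055, 0.313, 1.498, -0.0, 1.331, -0.223], 'joint_velocities': [-0.001, -0.003, -0.002, 0.001, 0.0, 0.002], 'joint_efforts': [0.001, -40.23, -25.232, 0.069, 0.034, -0.0], 'ee_pos': [0.151, 0.503, 0.238], 'orientation': [-0.0, 0.146, 0.989, -0.0], 'wrist_force': [-0.214, 0.617, -1.153], 'torque': [0.006, -0.036, -0.054], 'finger_force': 0.0, 'gripper_width': 0.088}
```

View pics/a_scene.png

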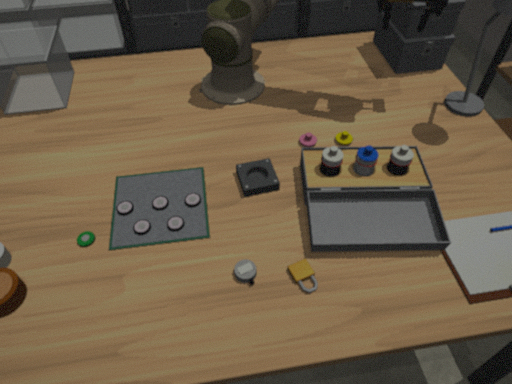

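View pics/a_side.png

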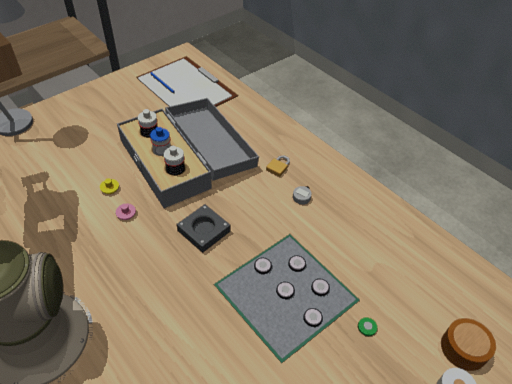

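Scene view: the mat with 5 silver capsules is at left (125–192, 200–227). The stand is at (258,177). The strongbox is at right, with white, blue and white stoppers at (332,155), (366,156) and (400,156). The look-alikes are a pink stopper (308,140), a yellow stopper (344,138) and a green capsule (86,239). The tube meant is the one with the blue stopper, at (366,160) in the scene view and (160,140) in the side view.

```bash
cat >> h.py <<'E'
def tri(c1,p1,c2,p2):
    A=[];b=[]
    for c,(u,v) in ((c1,p1),(c2,p2)):
        im,f,cx,cy,T=c; o=-T[:3,:3].T@T[:3,3]; d=T[:3,:3].T@np.array([(u-cx)/f,(v-cy)/f,1]); d/=np.linalg.norm(d)
        P=np.eye(3)-np.outer(d,d); A.append(P); b.append(P@o)
    x=np.linalg.lstsq(np.vstack(A),np.hstack(b),rcond=None)[0]
    return x, [np.round(np.array(proj(c,x))-p,1).tolist() for c,p in((c1,p1),(c2,p2))]
E
python3 - <<'E'
from h import *
C={n:cam(n) for n in("scene","side")}
for n,c in C.items():
    im=c[0]; hsv=cv2.cvtColor(im,cv2.COLOR_BGR2HSV); H,S,V=[hsv[...,i].astype(int) for i in range(3)]
    masks={"blue":(H>105)&(H<125)&(S>120)&(V>60),"white":(S<40)&(V>150),"dark":(V<55),"green":(H>50)&(H<90)&(S>80)}
    for k,m in masks.items():
        for s,ce in blobs(m,25):
            if s[4]<3000 and (n=="side" and ce[0]<400 or n=="scene" and ce[1]<300 and ce[1]>110): print(n,k,s.tolist(),ce.round(1))
a=cv2.resize(C["scene"][0][110:230,230:430],None,fx=4,fy=4,interpolation=2)
b=cv2.resize(C["side"][0][100:240,90:240],None,fx=4,fy=4,interpolation=2)
cv2.imwrite("pics/b1.png",a[:, :800]);cv2.imwrite("pics/b2.png",b)
E
```

```text
scene blue [358, 146, 20, 16, 214] [367.4 153.7]
scene blue [491, 226, 21, 5, 51] [501.1 228. ]
scene dark [444, 99, 36, 17, 106] [457.7 110.2]
scene dark [300, 157, 153, 114, 1151] [363.4 236.1]
scene dark [387, 160, 21, 15, 199] [396.3 168.6]
scene dark [320, 162, 20, 15, 186] [329.  169.9]
scene dark [245, 165, 24, 14, 176] [257.7 170.7]
scene dark [353, 164, 9, 11, 35] [356.5 169.1]
scene dark [237, 168, 42, 29, 301] [257.2 187.6]
scene dark [342, 187, 57, 3, 84] [368.9 188.1]
scene dark [310, 191, 138, 50, 1263] [389.  201.5]
scene dark [185, 199, 16, 9, 42] [192.8 204.1]
scene dark [152, 202, 17, 8, 41] [160.  207.1]
scene dark [117, 206, 17, 10, 43] [125.8 212. ]
scene dark [167, 221, 17, 11, 44] [175.7 227.8]
scene dark [134, 226, 17, 9, 43] [142.6 231.6]
scene dark [236, 276, 18, 9, 57] [245.9 280.3]
scene dark [0, 279, 26, 38, 430] [ 13.4 299.9]
scene green [201, 168, 5, 34, 39] [203.2 185.4]
scene green [110, 203, 99, 46, 182] [166.1 236.3]
scene green [77, 232, 18, 15, 150] [ 85.5 238.9]
side blue [151, 72, 23, 20, 57] [162.   82.2]
side blue [150, 127, 19, 15, 198] [159.
[... 1068 characters left out ...]
9, 130, 16, 31, 107] [126.7 144.9]
side dark [213, 158, 45, 22, 359] [234.9 168.6]
side dark [135, 162, 77, 46, 974] [178.9 188.4]
side dark [166, 162, 19, 13, 166] [175.4 169. ]
side dark [192, 216, 23, 13, 134] [201.8 220.6]
side dark [177, 225, 53, 27, 305] [204.8 238.6]
side dark [0, 241, 23, 22, 254] [  9.7 249.2]
side dark [0, 254, 63, 92, 1347] [ 47.8 299.9]
side dark [255, 265, 17, 9, 40] [263.8 270.7]
side dark [289, 264, 17, 8, 41] [297.  268.5]
side dark [311, 286, 18, 10, 43] [319.6 292.5]
side dark [276, 290, 18, 10, 45] [284.4 295.7]
side dark [304, 316, 19, 11, 46] [312.1 322.9]
side green [215, 235, 144, 127, 704] [285.9 308.7]
side green [358, 318, 19, 18, 214] [367.1 326.6]
```

View pics/b1.png

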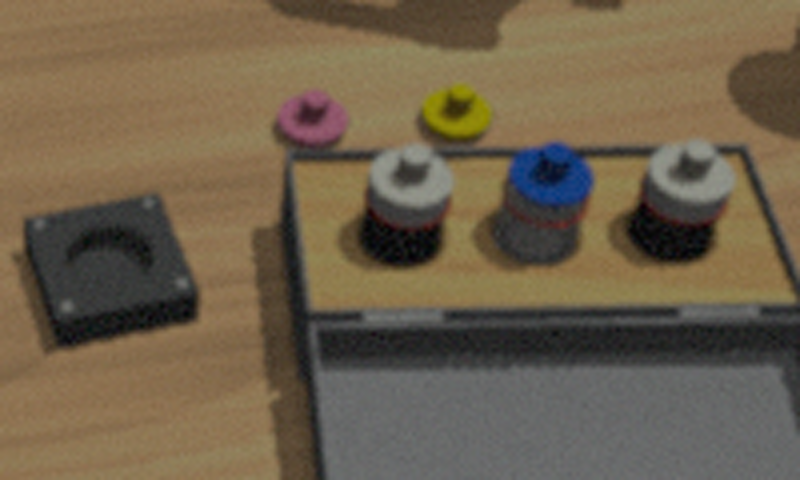

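View pics/b2.png

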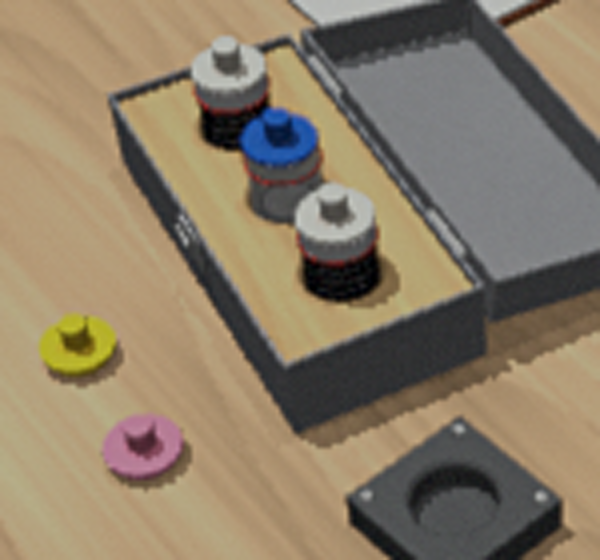

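The crops confirm it: the blue-stoppered clear tube stands in the middle well between the two white-stoppered full tubes. Blue flange centre is at scene (367.5,154.5) and side (160,135). The stand's screws are visible in both crops.

```bash
python3 - <<'E'
from h import *
a,b=cam("scene"),cam("side")
r=lambda x:np.round(x,4).tolist()
for k,p,q,z in [("blue",(367.5,154.5),(160,135),.116),("wA",(333,155.5),(173.7,154.5),.116),("wB",(402.5,154.5),(147.5,118.7),.116),("stand",(257.25,173.5),(203,223.75),.03),("pink",(308.3,139.5),(125.7,211.5),.014),("yel",(344,138),(109.5,186.5),.014),
 ("lock",(301,270),(277,166),.015),("count",(245,271),(302,194),.022)]:
    x,e=tri(a,p,b,q); print(k,r(x),e,r(ray(a,*p,z)[:2]),r(ray(b,*q,z)[:2]))
sc=[(230+u/4,110+v/4) for u,v in [(38,224),(148,203),(182,283),(68,306)]]
print("screws",[r(ray(a,*p,.03)[:2]) for p in sc])
for p in [(297,261.9),(262.6,264.3),(320.2,285.7),(285.1,288.9),(312.9,315.9)]: print("disc",r(ray(b,*p,.013)[:2]))
for p in [(0.125,0)]:pass
for p in [(117+8,207),(160,202.5),(193,199.5),(142.5,226.5),(176,222.5)]: print("discS",r(ray(a,*p,.013)[:2]))
E
```

```text
blue [0.5279, 0.2861, 0.1128] [[-0.0, 0.0], [-0.0, -0.0]] [0.5308, 0.2845] [0.5261, 0.2827]
wA [0.5141, 0.1984, 0.1106] [[-0.1, 0.1], [-0.1, -0.1]] [0.5189, 0.1965] [0.5112, 0.1928]
wB [0.5412, 0.3752, 0.1091] [[-0.4, 0.4], [-0.3, -0.4]] [0.5464, 0.3723] [0.5371, 0.3653]
stand [0.468, 0.0083, 0.0301] [[0.0, -0.0], [0.0, 0.0]] [0.468, 0.0083] [0.4681, 0.0084]
pink [0.3389, 0.1876, 0.0112] [[-0.3, 0.3], [-0.3, -0.3]] [0.3408, 0.1877] [0.3382, 0.1839]
yel [0.3509, 0.2965, 0.0109] [[-0.2, 0.2], [-0.2, -0.2]] [0.3533, 0.2959] [0.3499, 0.2924]
lock [0.7736, 0.0565, 0.0153] [[-0.3, 0.3], [-0.3, -0.2]] [0.7729, 0.0575] [0.7739, 0.0557]
count [0.7536, -0.0706, 0.0149] [[-0.0, 0.0], [-0.0, -0.0]] [0.7576, -0.071] [0.7486, -0.0747]
screws [[0.4309, -0.0358], [0.4239, 0.0441], [0.5031, 0.0524], [0.5103, -0.027]]
disc [0.5854, -0.2253]
disc [0.5139, -0.1764]
disc [0.5812, -0.3099]
disc [0.5096, -0.2629]
disc [0.5108, -0.3551]
discS [0.511, -0.353]
discS [0.5114, -0.2615]
discS [0.5162, -0.1742]
discS [0.583, -0.3067]
discS [0.5849, -0.2224]
```

Request:
play_rows:
  grip: [-1,-1,-1,-1,-1,-1,-1,-1,-1,-1,-1,-1,-1,-1,-1,-1,-1,-1,-1,-1]
  dp:
    - [1,-0.57,0]
    - [1,-0.57,0]
    - [1,-0.57,0]
    - [1,-0.57,0]
    - [1,-0.57,0]
    - [1,-0.57,0]
    - [1,-0.57,0]
    - [1,-0.57,0]
    - [1,-0.57,0]
    - [1,-0.57,0]
    - [1,-0.57,0]
    - [1,-0.57,0]
    - [1,-0.57,0]
    - [1,-0.57,0]
    - [1,-0.57,0]
    - [1,-0.57,0]
    - [1,-0.57,0]
    - [1,-0.57,0]
    - [0.9,-0.57,0]
    - [0,0,0]
  dr:
    - [0,0,-0.8]
    - [0,0,-0.8]
    - [0,0,-0.8]
    - [0,0,-0.8]
    - [0,0,-0.8]
    - [0,0,-0.8]
    - [0,0,-0.8]
    - [0,0,-0.8]
    - [0,0,-0.8]
    - [0,0,-0.8]
    - [0,0,-0.8]
    - [0,0,-0.75]
    - [0,0,0]
    - [0,0,0]
    - [0,0,0]
    - [0,0,0]
    - [0,0,0]
    - [0,0,0]
    - [0,0,0]
    - [0,0,0]

```text
time: 2.35
ee_pos: [0.531, 0.2847, 0.2382]
orientation: [0.0, 0.76, 0.65, -0.0]
wrist_force: [-0.6, 0.2, 0.3]
gripper_width: 0.0883
finger_force: 0.0
```

```bash
cat >> h.py <<'E'
def st():
    s=env.state(); q=s["orientation"]; w,x,y,z=q
    Y=np.array([2*(x*y-w*z),1-2*(x*x+z*z)])
    print("t",round(s["time"],2),"p",np.round(s["ee_pos"],4),"yawY",round(np.degrees(np.arctan2(Y[1],Y[0])),2),"q6",round(s["qpos"][5],2),"F",np.round(s["wrist_force"],2),"w",round(s["gripper_width"],4),"ff",s["finger_force"])
E
python3 - <<'E'
from h import *
st(); c=cam("wrist"); cv2.imwrite("pics/w1.png",c[0])
hsv=cv2.cvtColor(c[0],cv2.COLOR_BGR2HSV);H,S,V=[hsv[...,i].astype(int) for i in range(3)]
for s,ce in blobs((H>105)&(H<125)&(S>100)&(V>40),100): print(s,ce)
print(proj(c,(.53,.285,.116)))
E
```

```text
t 2.35 p [0.531  0.2847 0.2382] yawY -8.99 q6 0.45 F [-0.59  0.22  0.34] w 0.0883 ff 0.0
[ 219  161   57   57 2545] [247.00903733 189.44243615]
(np.float64(250.85602783688725), np.float64(191.17492933815763))
```

View pics/w1.png

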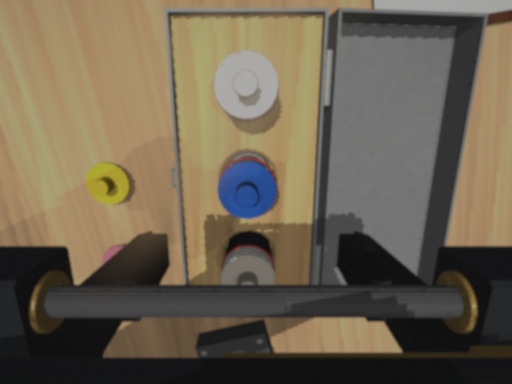

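The blue flange is centred at (247.5,189.5) in the wrist view, and the box is square to the gripper. I'll turn that into a position.

```bash
python3 - <<'E'
from h import *
c=cam("wrist"); print(ray(c,247.5,189.0,.115), ray(c,246,83,.115))
E
```

```text
[0.52608797 0.28813731 0.115     ] [0.53925032 0.37749614 0.115     ]
```

Request:
play_rows:
  newtons: 20
  grip: [-1,-1,-1,-1,-1,-1,-1,-1,-1,-1,-1,1,1,1,1,1,1,1]
  dp:
    - [-0.2,0.12,-0.7]
    - [0,0,-0.7]
    - [0,0,-0.7]
    - [0,0,-0.7]
    - [0,0,-0.7]
    - [0,0,-0.7]
    - [0,0,-0.7]
    - [0,0,-0.7]
    - [0,0,-0.7]
    - [0,0,-0.7]
    - [0,0,-0.75]
    - [0,0,0]
    - [0,0,0]
    - [0,0,0]
    - [0,0,0]
    - [0,0,0]
    - [0,0,0]
    - [0,0,0]
  dr:
    - [0,0,0]
    - [0,0,0]
    - [0,0,0]
    - [0,0,0]
    - [0,0,0]
    - [0,0,0]
    - [0,0,0]
    - [0,0,0]
    - [0,0,0]
    - [0,0,0]
    - [0,0,0]
    - [0,0,0]
    - [0,0,0]
    - [0,0,0]
    - [0,0,0]
    - [0,0,0]
    - [0,0,0]
    - [0,0,0]

```text
time: 4.25
ee_pos: [0.526, 0.2885, 0.0843]
orientation: [0.0, 0.76, 0.65, 0.001]
wrist_force: [1.5, -0.3, 3.5]
gripper_width: 0.0536
finger_force: 20.0
```

Request:
play_rows:
  grip: [1,1,1,1,1,1,1,1,1,1]
  dp:
    - [0,0,0.4]
    - [0,0,0.6]
    - [0,0,0.7]
    - [0,0,0.7]
    - [0,0,0.8]
    - [0,0,0.8]
    - [0,0,0.8]
    - [0,0,0.8]
    - [0,0,0.6]
    - [0,0,0]
  dr:
    - [0,0,0]
    - [0,0,0]
    - [0,0,0]
    - [0,0,0]
    - [0,0,0]
    - [0,0,0]
    - [0,0,0]
    - [0,0,0]
    - [0,0,0]
    - [0,0,0]

```text
time: 5.25
ee_pos: [0.5261, 0.2887, 0.2099]
orientation: [0.001, 0.76, 0.65, 0.002]
wrist_force: [0.2, 0.5, -1.9]
gripper_width: 0.0542
finger_force: 20.0
```

```bash
python3 - <<'E'
from h import *
st()
for n in("scene","side"): 
    c=cam(n); np.savez(f"L_{n}",*c); 
c=cam("scene"); u,v=proj(c,(.526,.288,.19)); u,v=int(u),int(v); A=cv2.resize(c[0][v-40:v+60,u-50:u+50],(400,400),interpolation=2)
c=cam("side"); u,v=proj(c,(.526,.288,.19)); u,v=int(u),int(v); B=cv2.resize(c[0][max(v-40,0):max(v-40,0)+100,u-50:u+50],(400,400),interpolation=2)
cv2.imwrite("pics/lift.png",np.hstack([A,B]))
E
```

```text
t 5.25 p [0.5261 0.2887 0.2099] yawY -8.85 q6 0.46 F [ 0.25  0.51 -1.9 ] w 0.0542 ff 19.999665479699615
```

View pics/lift.png

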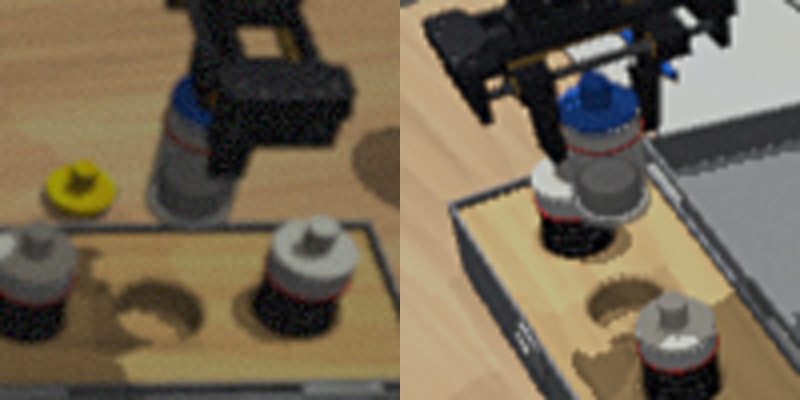

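Request:
play_rows:
  grip: [1,1,1,1,1,1,1,1,1,1,1,1,1,1,1,1,1,1]
  dp:
    - [-0.2,-0.5,0]
    - [-0.2,-0.7,0]
    - [-0.2,-0.9,0]
    - [-0.2,-1,0]
    - [-0.2,-1,0]
    - [-0.2,-1,0]
    - [-0.2,-1,0]
    - [-0.2,-1,0]
    - [-0.2,-1,0]
    - [-0.2,-1,0]
    - [-0.2,-1,-0.3]
    - [-0.2,-1,-0.6]
    - [-0.2,-1,-0.8]
    - [-0.2,-0.9,-0.8]
    - [-0.13,-0.6,-0.8]
    - [0,-0.3,-0.8]
    - [0,-0.1,-0.8]
    - [0,0,-0.6]
  dr:
    - [0,0,0]
    - [0,0,0]
    - [0,0,0]
    - [0,0,0]
    - [0,0,0]
    - [0,0,0]
    - [0,0,0]
    - [0,0,0]
    - [0,0,0]
    - [0,0,0]
    - [0,0,0]
    - [0,0,0]
    - [0,0,0]
    - [0,0,0]
    - [0,0,0]
    - [0,0,0]
    - [0,0,0]
    - [0,0,0]

```text
time: 7.25
ee_pos: [0.466, 0.0079, 0.0967]
orientation: [-0.0, 0.76, 0.65, -0.0]
wrist_force: [-0.8, 0.1, -2.1]
gripper_width: 0.054
finger_force: 20.0
```

```bash
python3 - <<'E'
from h import *
st()
P=[]
for n in("scene","side"):
    c=cam(n); u,v=map(int,proj(c,(.468,.008,.06))); P.append(cv2.resize(c[0][v-45:v+55,u-50:u+50],(400,400),interpolation=2))
cv2.imwrite("pics/st.png",np.hstack(P))
E
```

```text
t 7.25 p [0.466  0.0079 0.0967] yawY -8.9 q6 -0.08 F [-0.81  0.06 -2.1 ] w 0.054 ff 19.999666805088054
```

View pics/st.png

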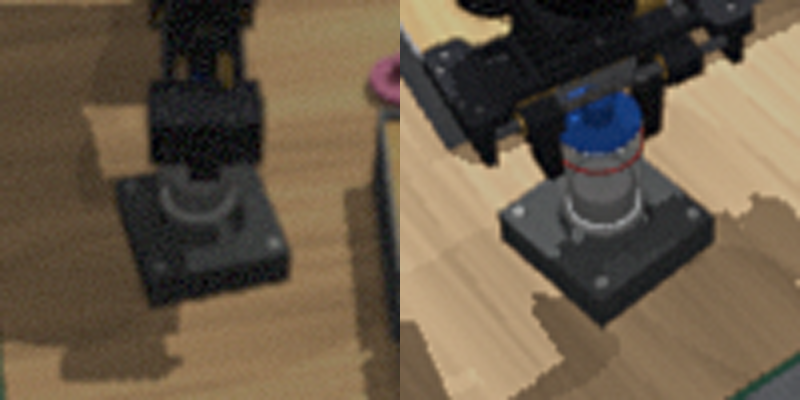

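The tube hangs about 14 mm over the stand and is roughly centred over the recess. Lowering it gently.

Request:
play_rows:
  grip: [1,1,1,1,1,1,1,1]
  dp:
    - [0.08,0.02,-0.2]
    - [0,0,-0.3]
    - [0,0,-0.3]
    - [0,0,-0.3]
    - [0,0,-0.3]
    - [0,0,-0.3]
    - [0,0,-0.1]
    - [0,0,0]
  dr:
    - [0,0,0]
    - [0,0,0]
    - [0,0,0]
    - [0,0,0]
    - [0,0,0]
    - [0,0,0]
    - [0,0,0]
    - [0,0,0]

```text
time: 8.15
ee_pos: [0.4684, 0.0089, 0.0614]
orientation: [-0.0, 0.76, 0.65, -0.0]
wrist_force: [0.3, -0.6, -1.9]
gripper_width: 0.0541
finger_force: 20.0
```

Request:
play_rows:
  grip: [1,1,-1,-1,-1,-1,-1,-1,-1,-1,1,1,1,1,1,1,1,1]
  dp:
    - [0,0,-0.07]
    - [0,0,0]
    - [0,0,0]
    - [0,0,0]
    - [0,0,0]
    - [0,0,0.4]
    - [0,0,0.5]
    - [0,0,0.5]
    - [0,0,0.35]
    - [0,0,0]
    - [0,0,0]
    - [0,0,0]
    - [0,0,0]
    - [0,0,0]
    - [0,0,0]
    - [0,0,0]
    - [0,0,0]
    - [0,0,0]
  dr:
    - [0,0,0]
    - [0,0,0]
    - [0,0,0]
    - [0,0,0]
    - [0,0,0]
    - [0,0,0]
    - [0,0,0]
    - [0,0,0]
    - [0,0,0]
    - [0,0,0]
    - [0,0,0]
    - [0,0,0]
    - [0,0,0]
    - [0,0,0]
    - [0,0,0]
    - [0,0,0]
    - [0,0,0]
    - [0,0,0]

```text
time: 9.95
ee_pos: [0.4685, 0.0088, 0.0953]
orientation: [0.0, 0.76, 0.65, -0.0]
wrist_force: [0.0, 0.4, -0.9]
gripper_width: 0.0266
finger_force: 0.0
```

Request:
play_rows:
  grip: [1,1,1,1,1,1,1,1]
  dp:
    - [0,0,0]
    - [0,0,0]
    - [0,0,0]
    - [0,0,0]
    - [0,0,0.4]
    - [0,0,0.6]
    - [0,0,0.6]
    - [0,0,0.6]
  dr:
    - [0,0,0]
    - [0,0,0]
    - [0,0,0]
    - [0,0,0]
    - [0,0,0]
    - [0,0,0]
    - [0,0,0]
    - [0,0,0]

```text
time: 10.75
ee_pos: [0.4686, 0.0089, 0.1404]
orientation: [0.0, 0.76, 0.65, 0.0]
wrist_force: [-0.3, -0.3, -0.5]
gripper_width: 0.0193
finger_force: 20.0
```

Request:
play_rows:
  grip: [1,1,1,1,1,1,1,1,1,1,1,1,1,1,1,1,1,1]
  dp:
    - [-0.5,-0.2,0]
    - [-0.9,-0.3,0]
    - [-1,-0.4,0]
    - [-1,-0.4,0]
    - [-1,-0.4,0]
    - [-0.9,-0.4,0]
    - [-0.6,-0.3,-0.3]
    - [-0.3,-0.05,-0.7]
    - [0,0,-0.9]
    - [0,0,-0.9]
    - [0,0,-0.9]
    - [0,0,-0.7]
    - [0,0,-0.4]
    - [0,0,-0.35]
    - [0,0,-0.3]
    - [0,0,-0.2]
    - [0,0,-0.2]
    - [0,0,0]
  dr:
    - [0,0,0]
    - [0,0,0]
    - [0,0,0]
    - [0,0,0]
    - [0,0,0]
    - [0,0,0]
    - [0,0,0]
    - [0,0,0]
    - [0,0,0]
    - [0,0,0]
    - [0,0,0]
    - [0,0,0]
    - [0,0,0]
    - [0,0,0]
    - [0,0,0]
    - [0,0,0]
    - [0,0,0]
    - [0,0,0]

```text
time: 12.55
ee_pos: [0.3444, -0.0401, 0.0221]
orientation: [-0.0, 0.76, 0.65, -0.0]
wrist_force: [-0.8, -0.5, -0.0]
gripper_width: 0.0193
finger_force: 20.0
```

Request:
play_rows:
  grip: [1,1,1,-1,-1,-1,-1,-1,-1,-1,-1,-1,-1,-1,-1,-1,-1,-1,-1]
  dp:
    - [0,0,-0.1]
    - [0,0,-0.13]
    - [0,0,0]
    - [0,0,0]
    - [0,0,0]
    - [0,0,0]
    - [0,0,0]
    - [0,0,0.4]
    - [0,0,0.8]
    - [0,0,1]
    - [0,0,1]
    - [0,0,1]
    - [0.8,-0.13,1]
    - [1,-0.13,1]
    - [1,-0.13,1]
    - [1,-0.13,0.5]
    - [1,-0.13,0]
    - [0.85,-0.25,0]
    - [0,0,0]
  dr:
    - [0,0,0]
    - [0,0,0]
    - [0,0,0]
    - [0,0,0]
    - [0,0,0]
    - [0,0,0]
    - [0,0,0]
    - [0,0,0]
    - [0,0,0]
    - [0,0,0]
    - [0,0,0]
    - [0,0,0]
    - [0,0,0]
    - [0,0,0]
    - [0,0,0]
    - [0,0,0]
    - [0,0,0]
    - [0,0,0]
    - [0,0,0]

```text
time: 14.45
ee_pos: [0.4585, -0.0585, 0.1721]
orientation: [0.0, 0.76, 0.65, 0.0]
wrist_force: [-0.3, 0.2, 0.3]
gripper_width: 0.0879
finger_force: 0.0
```

```bash
python3 - <<'E'
from h import *
st(); c=cam("wrist"); T=c[4]; print(-T[:3,:3].T@T[:3,3])
for n in (1,2): print(n,proj(c,(.4685,.0088,.012+.01*n)))
print(proj(c,(.4685,.0088,.088)),proj(c,(.4685,.0088,.03)))
s=cam("scene");d=cam("side");print(proj(s,(.3444,-.04,.02)))
u,v=map(int,proj(d,(.4,-.02,.06)));P=cv2.resize(d[0][v-50:v+50,u-50:u+50],(384,384))
cv2.imwrite("pics/in.png",cv2.resize(np.hstack([c[0],P]),None,fx=.89,fy=.89))
E
```

```text
t 14.45 p [ 0.4585 -0.0585  0.1721] yawY -8.85 q6 -0.23 F [-0.3   0.15  0.26] w 0.0879 ff 0.0
[0.46976994 0.01050091 0.31766784]
1 (np.float64(251.44549223900648), np.float64(113.23848742287194))
2 (np.float64(251.4082422625657), np.float64(113.31148128708529))
(np.float64(251.13983342432073), np.float64(113.83744667457148)) (np.float64(251.41589906375862), np.float64(113.2964772639963))
(np.float64(233.97288258887502), np.float64(147.9089902317152))
```

View pics/in.png

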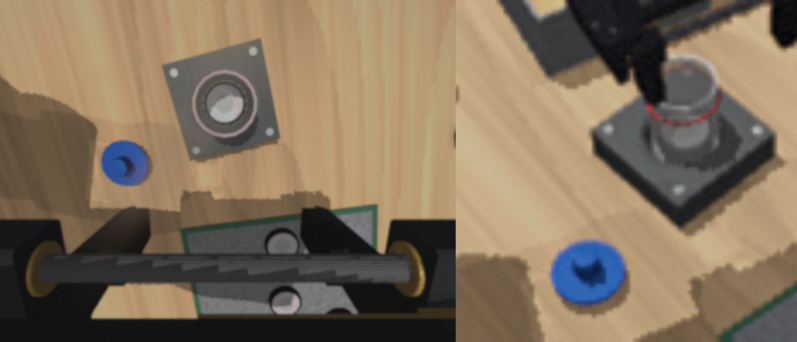

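The tube stands open and upright in the recess at (251,117), and the stopper is on the bench at (140,183). I'll centre the tube on the other axis too by squeezing it gently crosswise.

Request:
play_rows:
  newtons: 8
  grip: [-1,-1,-1,-1,-1,-1,-1,-1,-1,-1,-1,-1,-1,-1,-1,-1,-1,-1]
  dp:
    - [0.1,0.6,0]
    - [0.1,0.6,0]
    - [0.1,0.6,0]
    - [0.1,0.6,0]
    - [0.1,0.6,0]
    - [0,0.36,0]
    - [0,0,0]
    - [0,0,0]
    - [0,0,0]
    - [0,0,-0.4]
    - [0,0,-0.8]
    - [0,0,-0.8]
    - [0,0,-0.8]
    - [0,0,-0.8]
    - [0,0,-0.8]
    - [0,0,-0.7]
    - [0,0,-0.4]
    - [0,0,0]
  dr:
    - [0,0,0.95]
    - [0,0,0.95]
    - [0,0,0.95]
    - [0,0,0.95]
    - [0,0,0.95]
    - [0,0,0.95]
    - [0,0,0.95]
    - [0,0,0.95]
    - [0,0,0.95]
    - [0,0,0.95]
    - [0,0,0.97]
    - [0,0,0]
    - [0,0,0]
    - [0,0,0]
    - [0,0,0]
    - [0,0,0]
    - [0,0,0]
    - [0,0,0]

```text
time: 16.4
ee_pos: [0.4667, 0.0092, 0.0613]
orientation: [-0.001, 0.077, 0.997, 0.0]
wrist_force: [-0.2, -0.8, 0.1]
gripper_width: 0.0879
finger_force: 0.0
```

Request:
play_rows:
  grip: [1,1,1,1,1,1,1,1,1,1]
  dp:
    - [0,0,0]
    - [0,0,0]
    - [0,0,0]
    - [0,0,0]
    - [0,0,0]
    - [0,0,0]
    - [0,0,0]
    - [0,0,0]
    - [0,0,0]
    - [0,0,0]
  dr:
    - [0,0,0]
    - [0,0,0]
    - [0,0,0]
    - [0,0,0]
    - [0,0,0]
    - [0,0,0]
    - [0,0,0]
    - [0,0,0]
    - [0,0,0]
    - [0,0,0]

```text
time: 17.4
ee_pos: [0.4678, 0.0086, 0.0621]
orientation: [0.0, 0.077, 0.997, -0.0]
wrist_force: [-1.2, -4.9, 3.6]
gripper_width: 0.0532
finger_force: 8.0
```

Request:
play_rows:
  grip: [1,1,1,1,1]
  dp:
    - [0,-0.1,0]
    - [0,0,0]
    - [0,0,0]
    - [0,0,0]
    - [0,0,0]
  dr:
    - [0,0,0]
    - [0,0,0]
    - [0,0,0]
    - [0,0,0]
    - [0,0,0]

```text
time: 17.9
ee_pos: [0.4676, 0.0072, 0.0618]
orientation: [0.0, 0.077, 0.997, 0.0]
wrist_force: [0.8, 3.8, 3.1]
gripper_width: 0.0533
finger_force: 8.0
```

Request:
play_rows:
  grip: [1,1,-0.5,-0.5,-0.5,-0.5,-0.5,-0.5,-0.5,-0.5,-0.5,-0.5,-0.5,-0.5,-0.5,-0.5,-0.5,-0.5,-0.5,-0.5]
  dp:
    - [0,0.04,0]
    - [0,0,0]
    - [0,0,0]
    - [0,0,0]
    - [0,0,0.5]
    - [0,0,0.8]
    - [0,0,0.8]
    - [0.24,-0.6,0.8]
    - [0.24,-0.8,0]
    - [0.24,-0.9,0]
    - [0.24,-0.9,0]
    - [0.24,-0.9,0]
    - [0.24,-0.9,0]
    - [0.24,-0.9,0]
    - [0.24,-0.9,0]
    - [0.24,-0.9,0]
    - [0.2,-0.9,0]
    - [0,-0.55,0]
    - [0,0,0]
    - [0,0,0]
  dr:
    - [0,0,0]
    - [0,0,0]
    - [0,0,0]
    - [0,0,0]
    - [0,0,0]
    - [0,0,0]
    - [0,0,0]
    - [0,0,-0.95]
    - [0,0,-0.95]
    - [0,0,-0.95]
    - [0,0,-0.95]
    - [0,0,-0.95]
    - [0,0,-0.95]
    - [0,0,-0.95]
    - [0,0,-0.95]
    - [0,0,-0.95]
    - [0,0,-0.95]
    - [0,0,-0.97]
    - [0,0,0]
    - [0,0,0]

```text
time: 19.9
ee_pos: [0.5146, -0.1748, 0.12]
orientation: [-0.0, 0.758, 0.652, 0.0]
wrist_force: [-0.4, -0.4, 1.1]
gripper_width: 0.0661
finger_force: 0.0
```

```bash
cat > d.py <<'E'
from h import *
st(); T0=env.state()["ee_pos"]
for n in ("wrist","side"):
    c=cam(n); im=c[0]; hsv=cv2.cvtColor(im,cv2.COLOR_BGR2HSV); S,V=hsv[...,1].astype(int),hsv[...,2].astype(int)
    cv2.imwrite(f"pics/last_{n}.png",im)
    for s,ce in blobs((S<45)&(V>145),60):
        p=ray(c,*ce,.013)
        if s[4]<4000 and .40<p[0]<.68 and -.42<p[1]<-.11: print(n,s.tolist(),np.round(p[:2],4),"rel",np.round(p[:2]-T0[:2],4))
E
python3 d.py
```

```text
t 19.9 p [ 0.5146 -0.1748  0.12  ] yawY -8.64 q6 -0.39 F [-0.39 -0.4   1.11] w 0.0661 ff 0.0
wrist [231, 178, 42, 40, 1353] [ 0.5139 -0.1763] rel [-0.0007 -0.0015]
wrist [337, 322, 21, 14, 178] [ 0.5864 -0.3211] rel [ 0.0718 -0.1463]
side [261, 237, 46, 28, 466] [ 0.5879 -0.1826] rel [ 0.0734 -0.0078]
side [256, 258, 14, 13, 144] [ 0.5137 -0.1763] rel [-0.0009 -0.0015]
side [257, 271, 98, 87, 1672] [ 0.4886 -0.3531] rel [-0.026  -0.1783]
side [320, 280, 8, 13, 64] [ 0.589  -0.3153] rel [ 0.0744 -0.1405]
side [306, 314, 15, 10, 115] [ 0.5074 -0.3607] rel [-0.0072 -0.1859]
```

Request:
play_rows:
  newtons: 15
  grip: [-0.5,-0.5,-0.5,-0.5,-0.5,-0.5,-0.5,-0.5,-0.5,-0.5,1,1,1,1,1,-0.5,-0.5,-0.5,-0.5]
  dp:
    - [-0.04,-0.07,-0.5]
    - [0,0,-0.8]
    - [0,0,-0.8]
    - [0,0,-0.8]
    - [0,0,-0.8]
    - [0,0,-0.8]
    - [0,0,-0.5]
    - [0,0,-0.3]
    - [0,0,-0.3]
    - [0,0,0]
    - [0,0,0]
    - [0,0,0]
    - [0,0,0]
    - [0,0,0]
    - [0,0,0]
    - [0,0,0]
    - [0,0,0]
    - [0,0,0]
    - [0,0,0]
  dr:
    - [0,0,0]
    - [0,0,0]
    - [0,0,0]
    - [0,0,0]
    - [0,0,0]
    - [0,0,0]
    - [0,0,0]
    - [0,0,0]
    - [0,0,0]
    - [0,0,0]
    - [0,0,0]
    - [0,0,0]
    - [0,0,0]
    - [0,0,0]
    - [0,0,0]
    - [0,0,0]
    - [0,0,0]
    - [0,0,0]
    - [0,0,0]

```text
time: 21.9
ee_pos: [0.5139, -0.1765, 0.0076]
orientation: [-0.0, 0.76, 0.65, -0.0]
wrist_force: [0.6, -0.3, -0.2]
gripper_width: 0.0657
finger_force: 0.0
```

Request:
play_rows:
  grip: [-0.5,-0.5,-0.5,-0.5,-0.5,-0.5,-0.5,-0.5,-0.5,-0.5,-0.5,-0.5,1,1,1,1,1,1]
  dp:
    - [0,0,0]
    - [0,0,0]
    - [0,0,0]
    - [0,0,0]
    - [0,0,0]
    - [0,0,0]
    - [0,0,0]
    - [0,0,0]
    - [0,0,0]
    - [0,0,0]
    - [0,0,0]
    - [0,0,0]
    - [0,0,0]
    - [0,0,0]
    - [0,0,0]
    - [0,0,0]
    - [0,0,0]
    - [0,0,0]
  dr:
    - [0,0,0.95]
    - [0,0,0.95]
    - [0,0,0.95]
    - [0,0,0.95]
    - [0,0,0.95]
    - [0,0,0.95]
    - [0,0,0.95]
    - [0,0,0.95]
    - [0,0,0.95]
    - [0,0,0.95]
    - [0,0,0.97]
    - [0,0,0]
    - [0,0,0]
    - [0,0,0]
    - [0,0,0]
    - [0,0,0]
    - [0,0,0]
    - [0,0,0]

```text
time: 23.7
ee_pos: [0.5139, -0.1766, 0.0077]
orientation: [-0.0, 0.077, 0.997, -0.0]
wrist_force: [-0.1, 1.1, 0.5]
gripper_width: 0.043
finger_force: 15.0
```

Request:
play_rows:
  grip: [1,1,1,1,1,1,1,1,1,1,1,1,1,1,1,1,1,1,1]
  dp:
    - [0,0,0.5]
    - [0,0,0.8]
    - [0,0,0.9]
    - [0,0,0.9]
    - [0,0,0.9]
    - [0,0.5,0.8]
    - [-0.25,0.8,0.5]
    - [-0.25,0.9,0.3]
    - [-0.25,0.9,0]
    - [-0.25,0.9,0]
    - [-0.25,0.9,0]
    - [-0.25,0.9,0]
    - [-0.25,0.9,0]
    - [-0.25,0.9,0]
    - [-0.25,0.8,0]
    - [-0.05,0.6,0]
    - [0,0.33,-0.2]
    - [0,0,-0.45]
    - [0,0,0]
  dr:
    - [0,0,0]
    - [0,0,0]
    - [0,0,0]
    - [0,0,0]
    - [0,0,0]
    - [0,0,0]
    - [0,0,0]
    - [0,0,0]
    - [0,0,0]
    - [0,0,0]
    - [0,0,0]
    - [0,0,0]
    - [0,0,0]
    - [0,0,0]
    - [0,0,0]
    - [0,0,0]
    - [0,0,0]
    - [0,0,0]
    - [0,0,0]

```text
time: 25.6
ee_pos: [0.4674, 0.01, 0.1053]
orientation: [-0.001, 0.077, 0.997, 0.0]
wrist_force: [-0.1, -1.3, -0.5]
gripper_width: 0.0433
finger_force: 15.0
```

```bash
python3 - <<'E'
from h import *
st()
P=[]
for n,q in(("scene",4),("side",4)):
    c=cam(n); u,v=map(int,proj(c,(.468,.008,.08))); P.append(cv2.resize(c[0][v-25:v+35,u-30:u+30],(400,400),interpolation=2))
cv2.imwrite("pics/d1.png",np.hstack(P))
E
```

```text
t 25.6 p [0.4674 0.01   0.1053] yawY 81.13 q6 -1.65 F [-0.13 -1.29 -0.54] w 0.0433 ff 14.999973624944687
```

View pics/d1.png

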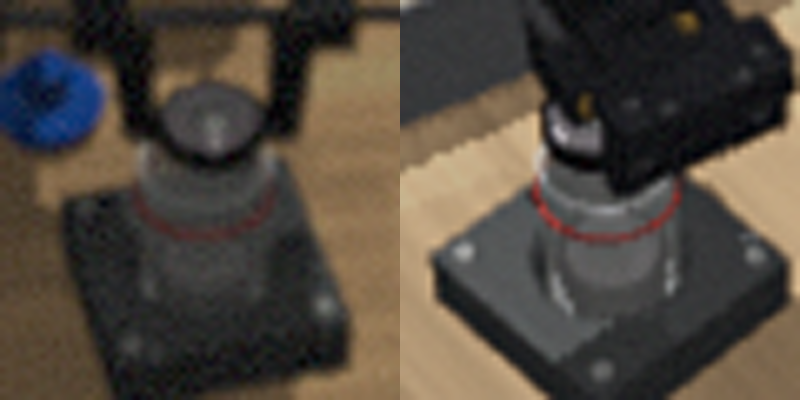

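```bash
python3 - <<'E'
from h import *
P=[]
for n in("scene","side"):
    c=cam(n); im=c[0]; u,v=map(int,proj(c,(.468,.008,.072))); h=cv2.cvtColor(im,cv2.COLOR_BGR2HSV).astype(int)
    m=((h[...,0]<8)|(h[...,0]>170))&(h[...,1]>75)&(h[...,2]>40); k=np.zeros_like(m);k[v-12:v+20,u-16:u+17]=1; m&=k
    ys,xs=np.nonzero(m); print(n,len(xs),xs.min(),xs.max(),ys.min(),ys.max(),"centre proj for tube at .468,.007:",proj(c,(.468,.007,.072)))
    mid=(xs.min()+xs.max())/2
    for y in(.005,.007,.009):print(y,proj(c,(.468,y,.072))[0], end=" ")
    print("mid",mid)
E
```

```text
scene 33 247 267 164 170 centre proj for tube at .468,.007: (np.float64(256.7728997539215), np.float64(162.84133620858293))
0.005 256.03769539421046 0.007 256.7728997539215 0.009 257.5078445891419 mid 257.0
side 39 192 213 213 221 centre proj for tube at .468,.007: (np.float64(202.5393112068723), np.float64(213.82290282058216))
0.005 203.0090568747154 0.007 202.5393112068723 0.009 202.07033475602745 mid 202.5
```

Request:
play_rows:
  grip: [1,1,1,1,1,1]
  dp:
    - [0,-0.14,0]
    - [0,0,0]
    - [0,0,-0.25]
    - [0,0,-0.25]
    - [0,0,-0.25]
    - [0,0,0]
  dr:
    - [0,0,0]
    - [0,0,0]
    - [0,0,0]
    - [0,0,0]
    - [0,0,0]
    - [0,0,0]

```text
time: 26.4
ee_pos: [0.4675, 0.0074, 0.0909]
orientation: [-0.001, 0.077, 0.997, 0.0]
wrist_force: [0.8, 1.3, -0.8]
gripper_width: 0.0429
finger_force: 15.0
```

Request:
play_rows:
  grip: [-0.5,-0.5,-0.5,-0.5,-0.5,-0.5,-0.5,-0.5,-0.5,-0.5,-0.5,-0.5,-0.5,-0.5,-0.5,-0.5,-0.5,-0.5,-0.5,-0.5]
  dp:
    - [0,0,0]
    - [0,0,0]
    - [0,0,0]
    - [0,0,0.7]
    - [0,0,0.7]
    - [0.2,-0.6,0.1]
    - [0.2,-0.9,0]
    - [0.2,-1,0]
    - [0.2,-1,0]
    - [0.2,-1,0]
    - [0.2,-1,0]
    - [0.2,-1,0]
    - [0.2,-1,0]
    - [0.2,-1,0]
    - [0.2,-1,0]
    - [0.17,-1,0]
    - [0,-1,0]
    - [0,-1,0]
    - [0,-0.95,0]
    - [0,0,0]
  dr:
    - [0,0,0]
    - [0,0,0]
    - [0,0,0]
    - [0,0,0]
    - [0,0,0]
    - [0,0,-0.95]
    - [0,0,-0.95]
    - [0,0,-0.95]
    - [0,0,-0.95]
    - [0,0,-0.95]
    - [0,0,-0.95]
    - [0,0,-0.95]
    - [0,0,-0.95]
    - [0,0,-0.95]
    - [0,0,-0.95]
    - [0,0,-0.97]
    - [0,0,0]
    - [0,0,0]
    - [0,0,0]
    - [0,0,0]

```text
time: 28.4
ee_pos: [0.5112, -0.2639, 0.1217]
orientation: [0.0, 0.76, 0.65, -0.0]
wrist_force: [-0.4, 0.4, -0.4]
gripper_width: 0.0662
finger_force: 0.0
```

```bash
cat > t.py <<'E'
from h import *
P=[]
for n in("scene","side"):
    c=cam(n); im=c[0]; u,v=map(int,proj(c,(.468,.007,.06))); P.append(cv2.resize(im[v-25:v+35,u-30:u+30],(400,400),interpolation=2))
    g=im.astype(int).sum(2)//3; u=int(round(proj(c,(.468,.007,.072))[0])); 
    col=g[v-25:v+35,u-2:u+3].mean(1).round().astype(int)
    print(n,"column from row",v-25,col.tolist(),[(k,round(proj(c,(.468,.007,.012+.01*k))[1],1)) for k in range(0,7)],"rim",proj(c,(.468,.007,.088)))
im=np.hstack(P); cv2.imwrite("pics/tube.png",np.clip(im.astype(float)*1.6,0,255).astype(np.uint8))
E
python3 d.py; python3 t.py
```

```text
t 28.4 p [ 0.5112 -0.2639  0.1217] yawY -8.95 q6 -0.52 F [-0.41  0.38 -0.35] w 0.0662 ff 0.0
wrist [311, 114, 46, 46, 1662] [ 0.5847 -0.225 ] rel [0.0735 0.0389]
wrist [304, 115, 80, 106, 3184] [ 0.5955 -0.2634] rel [0.0844 0.0005]
wrist [158, 121, 14, 16, 125] [ 0.4505 -0.1981] rel [-0.0607  0.0657]
wrist [113, 160, 24, 15, 143] [ 0.4108 -0.2212] rel [-0.1004  0.0427]
wrist [229, 174, 43, 37, 1182] [ 0.511  -0.2603] rel [-0.0002  0.0036]
wrist [323, 213, 27, 14, 143] [ 0.5801 -0.2955] rel [ 0.0689 -0.0316]
side [290, 256, 15, 13, 148] [ 0.5847 -0.2255] rel [0.0735 0.0384]
side [235, 257, 97, 35, 1464] [ 0.5209 -0.2231] rel [0.0097 0.0408]
side [278, 283, 15, 11, 131] [ 0.511  -0.2602] rel [-0.0002  0.0037]
side [274, 347, 19, 11, 91] [ 0.4009 -0.3732] rel [-0.1103 -0.1093]
scene column from row 140 [124, 124, 121, 121, 124, 126, 127, 127, 127, 130, 131, 131, 123, 99, 79, 74, 74, 76, 76, 76, 71, 65, 64, 62, 71, 84, 89, 80, 79, 77, 67, 72, 81, 83, 83, 74, 57, 49, 51, 53, 50, 49, 53, 65, 64, 63, 61, 49, 34, 24, 27, 29, 26, 34, 63, 100, 121, 123, 119, 120] [(0, np.float64(178.0)), (1, np.float64(175.5)), (2, np.float64(173.1)), (3, np.float64(170.6)), (4, np.float64(168.0)), (5, np.float64(165.5)), (6, np.float64(162.8))] rim (np.float64(256.7671884868273), np.float64(158.59005807328552))
side column from row 191 [68, 85, 95, 102, 101, 99, 103, 134, 151, 165, 181, 161, 125, 107, 97, 105, 108, 97, 95, 96, 96, 97, 96, 77, 78, 142, 181, 140, 120, 121, 96, 98, 118, 129, 129, 108, 83, 74, 74, 75, 74, 73, 68, 86, 99, 100, 101, 100, 100, 128, 147, 125, 100, 85, 70, 46, 35, 36, 33, 37] [(0, np.float64(228.3)), (1, np.float64(226.0)), (2, np.float64(223.6)), (3, np.float64(221.2)), (4, np.float64(218.8)), (5, np.float64(216.3)), (6, np.float64(213.8))] rim (np.float64(202.2417696521006), np.float64(209.7761742591515))
```

View pics/tube.png

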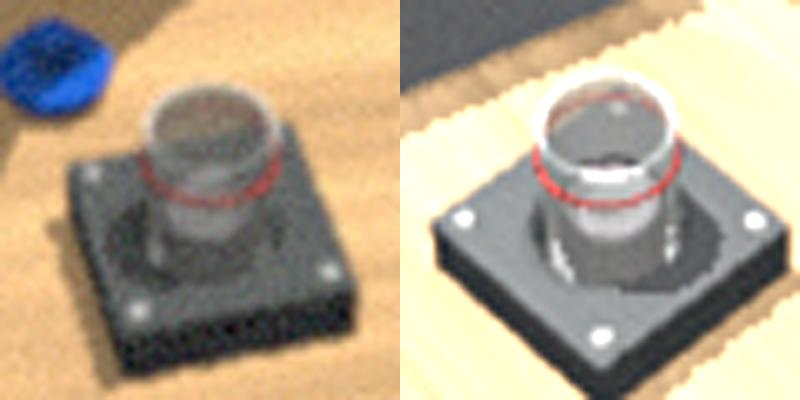

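The capsule lies flat in the tube with its face centred at scene row 170 and side row 221. That matches 3 capsules, so there were 2 inside and 3 more are needed. Next capsule.

Request:
play_rows:
  grip: [-0.5,-0.5,-0.5,-0.5,-0.5,-0.5,-0.5,-0.5,-0.5,-0.5,1,1,1,1,1,-0.5,-0.5,-0.5,-0.5]
  dp:
    - [0,0.18,-0.5]
    - [0,0,-0.8]
    - [0,0,-0.8]
    - [0,0,-0.8]
    - [0,0,-0.8]
    - [0,0,-0.8]
    - [0,0,-0.5]
    - [0,0,-0.35]
    - [0,0,-0.35]
    - [0,0,0]
    - [0,0,0]
    - [0,0,0]
    - [0,0,0]
    - [0,0,0]
    - [0,0,0]
    - [0,0,0]
    - [0,0,0]
    - [0,0,0]
    - [0,0,0]
  dr:
    - [0,0,0]
    - [0,0,0]
    - [0,0,0]
    - [0,0,0]
    - [0,0,0]
    - [0,0,0]
    - [0,0,0]
    - [0,0,0]
    - [0,0,0]
    - [0,0,0]
    - [0,0,0]
    - [0,0,0]
    - [0,0,0]
    - [0,0,0]
    - [0,0,0]
    - [0,0,0]
    - [0,0,0]
    - [0,0,0]
    - [0,0,0]

```text
time: 30.5
ee_pos: [0.5113, -0.2581, 0.0076]
orientation: [-0.0, 0.76, 0.65, -0.0]
wrist_force: [-0.3, -0.5, 0.0]
gripper_width: 0.0661
finger_force: 0.0
```

Request:
play_rows:
  grip: [-0.5,-0.5,-0.5,-0.5,-0.5,-0.5,-0.5,-0.5,-0.5,-0.5,-0.5,-0.5,1,1,1,1,1,1]
  dp:
    - [0,0,0]
    - [0,0,0]
    - [0,0,0]
    - [0,0,0]
    - [0,0,0]
    - [0,0,0]
    - [0,0,0]
    - [0,0,0]
    - [0,0,0]
    - [0,0,0]
    - [0,0,0]
    - [0,0,0]
    - [0,0,0]
    - [0,0,0]
    - [0,0,0]
    - [0,0,0]
    - [0,0,0]
    - [0,0,0]
  dr:
    - [0,0,0.95]
    - [0,0,0.95]
    - [0,0,0.95]
    - [0,0,0.95]
    - [0,0,0.95]
    - [0,0,0.95]
    - [0,0,0.95]
    - [0,0,0.95]
    - [0,0,0.95]
    - [0,0,0.95]
    - [0,0,0.97]
    - [0,0,0]
    - [0,0,0]
    - [0,0,0]
    - [0,0,0]
    - [0,0,0]
    - [0,0,0]
    - [0,0,0]

```text
time: 32.3
ee_pos: [0.5113, -0.2582, 0.0077]
orientation: [0.0, 0.077, 0.997, -0.0]
wrist_force: [-0.1, -1.0, -1.4]
gripper_width: 0.0429
finger_force: 15.0
```

Request:
play_rows:
  grip: [1,1,1,1,1,1,1,1,1,1,1,1,1,1,1,1,1,1,1,1]
  dp:
    - [0,0,0.5]
    - [0,0,0.9]
    - [0,0.4,1]
    - [-0.2,0.7,1]
    - [-0.2,0.9,1]
    - [-0.2,1,0.6]
    - [-0.2,1,0]
    - [-0.2,1,0]
    - [-0.2,1,0]
    - [-0.2,1,0]
    - [-0.2,1,0]
    - [-0.2,1,0]
    - [-0.2,1,0]
    - [-0.18,1,0]
    - [0,1,0]
    - [0,0.7,0]
    - [0,0.4,0]
    - [0,0.175,-0.1]
    - [0,0,0]
    - [0,0,0]
  dr:
    - [0,0,0]
    - [0,0,0]
    - [0,0,0]
    - [0,0,0]
    - [0,0,0]
    - [0,0,0]
    - [0,0,0]
    - [0,0,0]
    - [0,0,0]
    - [0,0,0]
    - [0,0,0]
    - [0,0,0]
    - [0,0,0]
    - [0,0,0]
    - [0,0,0]
    - [0,0,0]
    - [0,0,0]
    - [0,0,0]
    - [0,0,0]
    - [0,0,0]

```text
time: 34.3
ee_pos: [0.4678, 0.0069, 0.1057]
orientation: [-0.0, 0.078, 0.997, -0.0]
wrist_force: [-0.4, -0.2, -1.0]
gripper_width: 0.0433
finger_force: 15.0
```

Request:
play_rows:
  grip: [1,1,1,1,1]
  dp:
    - [0,0,-0.25]
    - [0,0,-0.25]
    - [0,0,-0.25]
    - [0,0,0]
    - [0,0,0]
  dr:
    - [0,0,0]
    - [0,0,0]
    - [0,0,0]
    - [0,0,0]
    - [0,0,0]

```text
time: 34.8
ee_pos: [0.4677, 0.0073, 0.0906]
orientation: [-0.0, 0.077, 0.997, 0.0]
wrist_force: [0.8, -0.1, 0.2]
gripper_width: 0.0431
finger_force: 15.0
```

Request:
play_rows:
  grip: [-0.5,-0.5,-0.5,-0.5,-0.5,-0.5,-0.5,-0.5,-0.5,-0.5,-0.5,-0.5,-0.5,-0.5,-0.5,-0.5,-0.5,-0.5,-0.5,-0.5]
  dp:
    - [0,0,0]
    - [0,0,0]
    - [0,0,0]
    - [0,0,0.7]
    - [0,0,0.7]
    - [0.4,-0.6,0.1]
    - [0.5,-0.9,0]
    - [0.5,-1,0]
    - [0.5,-1,0]
    - [0.5,-1,0]
    - [0.5,-1,0]
    - [0.5,-1,0]
    - [0.5,-1,0]
    - [0.5,-1,0]
    - [0.5,-1,0]
    - [0.5,-1,0]
    - [0.46,-0.7,0]
    - [0,-0.4,0]
    - [0,0,0]
    - [0,0,0]
  dr:
    - [0,0,0]
    - [0,0,0]
    - [0,0,0]
    - [0,0,0]
    - [0,0,0]
    - [0,0,-0.95]
    - [0,0,-0.95]
    - [0,0,-0.95]
    - [0,0,-0.95]
    - [0,0,-0.95]
    - [0,0,-0.95]
    - [0,0,-0.95]
    - [0,0,-0.95]
    - [0,0,-0.95]
    - [0,0,-0.95]
    - [0,0,-0.97]
    - [0,0,0]
    - [0,0,0]
    - [0,0,0]
    - [0,0,0]

```text
time: 36.8
ee_pos: [0.5846, -0.2241, 0.1207]
orientation: [-0.0, 0.759, 0.651, -0.0]
wrist_force: [-0.1, -0.1, 0.3]
gripper_width: 0.0662
finger_force: 0.0
```

```bash
python3 d.py; python3 t.py
```

```text
t 36.8 p [ 0.5846 -0.2241  0.1207] yawY -8.83 q6 -0.4 F [-0.08 -0.09  0.31] w 0.0662 ff 0.0
wrist [232, 177, 42, 40, 1337] [ 0.5848 -0.2251] rel [ 0.0002 -0.001 ]
wrist [180, 333, 31, 17, 251] [ 0.5041 -0.3641] rel [-0.0804 -0.14  ]
side [236, 240, 82, 51, 1296] [ 0.5326 -0.1909] rel [-0.0519  0.0332]
side [290, 256, 15, 13, 145] [ 0.5849 -0.2253] rel [ 0.0003 -0.0012]
side [306, 317, 15, 7, 65] [ 0.5043 -0.364 ] rel [-0.0803 -0.1399]
side [260, 320, 69, 38, 1117] [ 0.434  -0.3546] rel [-0.1506 -0.1305]
scene column from row 140 [79, 83, 93, 101, 114, 122, 126, 129, 129, 129, 129, 133, 126, 99, 80, 72, 70, 77, 78, 79, 68, 65, 60, 89, 127, 137, 112, 86, 79, 76, 70, 78, 79, 67, 51, 52, 51, 51, 50, 51, 47, 50, 57, 63, 64, 64, 62, 52, 33, 28, 28, 29, 21, 31, 61, 102, 123, 123, 120, 120] [(0, np.float64(178.0)), (1, np.float64(175.5)), (2, np.float64(173.1)), (3, np.float64(170.6)), (4, np.float64(168.0)), (5, np.float64(165.5)), (6, np.float64(162.8))] rim (np.float64(256.7671884868273), np.float64(158.59005807328552))
side column from row 191 [71, 87, 99, 106, 105, 102, 107, 138, 156, 170, 185, 165, 129, 112, 100, 109, 112, 99, 98, 101, 97, 67, 139, 179, 196, 193, 192, 146, 122, 124, 99, 110, 126, 97, 77, 77, 77, 77, 76, 77, 77, 77, 72, 87, 102, 104, 105, 102, 105, 131, 150, 131, 85, 57, 49, 40, 37, 36, 34, 38] [(0, np.float64(228.3)), (1, np.float64(226.0)), (2, np.float64(223.6)), (3, np.float64(221.2)), (4, np.float64(218.8)), (5, np.float64(216.3)), (6, np.float64(213.8))] rim (np.float64(202.2417696521006), np.float64(209.7761742591515))
```

The fourth capsule went in flat: its edge rose one step in both views. Picking the next one at (0.585,-0.225).

Request:
play_rows:
  grip: [-0.5,-0.5,-0.5,-0.5,-0.5,-0.5,-0.5,-0.5,-0.5,-0.5,1,1,1,1,1,-0.5,-0.5,-0.5,-0.5]
  dp:
    - [0,-0.055,-0.5]
    - [0,0,-0.8]
    - [0,0,-0.8]
    - [0,0,-0.8]
    - [0,0,-0.8]
    - [0,0,-0.8]
    - [0,0,-0.5]
    - [0,0,-0.33]
    - [0,0,-0.33]
    - [0,0,0]
    - [0,0,0]
    - [0,0,0]
    - [0,0,0]
    - [0,0,0]
    - [0,0,0]
    - [0,0,0]
    - [0,0,0]
    - [0,0,0]
    - [0,0,0]
  dr:
    - [0,0,0]
    - [0,0,0]
    - [0,0,0]
    - [0,0,0]
    - [0,0,0]
    - [0,0,0]
    - [0,0,0]
    - [0,0,0]
    - [0,0,0]
    - [0,0,0]
    - [0,0,0]
    - [0,0,0]
    - [0,0,0]
    - [0,0,0]
    - [0,0,0]
    - [0,0,0]
    - [0,0,0]
    - [0,0,0]
    - [0,0,0]

```text
time: 38.9
ee_pos: [0.5849, -0.2257, 0.0074]
orientation: [-0.0, 0.76, 0.65, -0.0]
wrist_force: [-0.2, 0.6, -0.2]
gripper_width: 0.0663
finger_force: 0.0
```

Request:
play_rows:
  grip: [-0.5,-0.5,-0.5,-0.5,-0.5,-0.5,-0.5,-0.5,-0.5,-0.5,-0.5,-0.5,1,1,1,1,1,1]
  dp:
    - [0,0,0]
    - [0,0,0]
    - [0,0,0]
    - [0,0,0]
    - [0,0,0]
    - [0,0,0]
    - [0,0,0]
    - [0,0,0]
    - [0,0,0]
    - [0,0,0]
    - [0,0,0]
    - [0,0,0]
    - [0,0,0]
    - [0,0,0]
    - [0,0,0]
    - [0,0,0]
    - [0,0,0]
    - [0,0,0]
  dr:
    - [0,0,0.95]
    - [0,0,0.95]
    - [0,0,0.95]
    - [0,0,0.95]
    - [0,0,0.95]
    - [0,0,0.95]
    - [0,0,0.95]
    - [0,0,0.95]
    - [0,0,0.95]
    - [0,0,0.95]
    - [0,0,0.97]
    - [0,0,0]
    - [0,0,0]
    - [0,0,0]
    - [0,0,0]
    - [0,0,0]
    - [0,0,0]
    - [0,0,0]

```text
time: 40.7
ee_pos: [0.5849, -0.2257, 0.0075]
orientation: [-0.0, 0.077, 0.997, 0.0]
wrist_force: [-0.3, 0.1, -0.6]
gripper_width: 0.0432
finger_force: 15.0
```

Request:
play_rows:
  grip: [1,1,1,1,1,1,1,1,1,1,1,1,1,1,1,1,1,1,1,1]
  dp:
    - [0,0,0.5]
    - [0,0,0.9]
    - [-0.2,0.4,1]
    - [-0.4,0.7,1]
    - [-0.5,0.9,1]
    - [-0.5,1,0.6]
    - [-0.5,1,0]
    - [-0.5,1,0]
    - [-0.5,1,0]
    - [-0.5,1,0]
    - [-0.5,1,0]
    - [-0.5,1,0]
    - [-0.5,1,0]
    - [-0.5,1,0]
    - [-0.5,0.8,0]
    - [-0.2,0.5,0]
    - [-0.06,0.25,0]
    - [0,0.1,-0.08]
    - [0,0,0]
    - [0,0,0]
  dr:
    - [0,0,0]
    - [0,0,0]
    - [0,0,0]
    - [0,0,0]
    - [0,0,0]
    - [0,0,0]
    - [0,0,0]
    - [0,0,0]
    - [0,0,0]
    - [0,0,0]
    - [0,0,0]
    - [0,0,0]
    - [0,0,0]
    - [0,0,0]
    - [0,0,0]
    - [0,0,0]
    - [0,0,0]
    - [0,0,0]
    - [0,0,0]
    - [0,0,0]

```text
time: 42.7
ee_pos: [0.458, 0.0268, 0.1058]
orientation: [-0.0, 0.078, 0.997, -0.0]
wrist_force: [0.0, -0.1, -0.5]
gripper_width: 0.0433
finger_force: 15.0
```

I miscounted one row, so I'm correcting before lowering.

Request:
play_rows:
  grip: [1,1,1,1,1]
  dp:
    - [0.25,-0.5,0]
    - [0.24,-0.48,0]
    - [0,0,0]
    - [0,0,0]
    - [0,0,0]
  dr:
    - [0,0,0]
    - [0,0,0]
    - [0,0,0]
    - [0,0,0]
    - [0,0,0]

```text
time: 43.2
ee_pos: [0.4675, 0.0076, 0.1059]
orientation: [-0.0, 0.077, 0.997, 0.0]
wrist_force: [-0.3, -0.1, -0.7]
gripper_width: 0.0431
finger_force: 15.0
```

Request:
play_rows:
  grip: [1,1,1,1,1]
  dp:
    - [0,0,-0.25]
    - [0,0,-0.25]
    - [0,0,-0.25]
    - [0,0,0]
    - [0,0,0]
  dr:
    - [0,0,0]
    - [0,0,0]
    - [0,0,0]
    - [0,0,0]
    - [0,0,0]

```text
time: 43.7
ee_pos: [0.4675, 0.0077, 0.0908]
orientation: [-0.0, 0.077, 0.997, 0.0]
wrist_force: [0.1, 0.8, -1.2]
gripper_width: 0.0432
finger_force: 15.0
```

Request:
play_rows:
  grip: [-0.5,-0.5,-0.5,-0.5,-0.5,-0.5,-0.5,-0.5,-0.5,-0.5,-0.5,-0.5,-0.5,-0.5,-0.5,-0.5,-0.5,-0.5,-0.5,-0.5]
  dp:
    - [0,0,0]
    - [0,0,0]
    - [0,0,0]
    - [0,0,0.7]
    - [0.3,0,0.7]
    - [0.3,-1,0.1]
    - [0.4,-1,0]
    - [0.4,-1,0]
    - [0.4,-1,0]
    - [0.4,-1,0]
    - [0.4,-1,0]
    - [0.4,-1,0]
    - [0.4,-1,0]
    - [0.4,-1,0]
    - [0.4,-1,0]
    - [0.4,-1,0]
    - [0.4,-1,0]
    - [0.4,-1,0]
    - [0.4,-1,0]
    - [0.3,-1,0]
  dr:
    - [0,0,0]
    - [0,0,0]
    - [0,0,0]
    - [0,0,0]
    - [0,0,0]
    - [0,0,-0.95]
    - [0,0,-0.95]
    - [0,0,-0.95]
    - [0,0,-0.95]
    - [0,0,-0.95]
    - [0,0,-0.95]
    - [0,0,-0.95]
    - [0,0,-0.95]
    - [0,0,-0.95]
    - [0,0,-0.95]
    - [0,0,-0.97]
    - [0,0,0]
    - [0,0,0]
    - [0,0,0]
    - [0,0,0]

```text
time: 45.7
ee_pos: [0.5898, -0.2931, 0.1208]
orientation: [-0.0, 0.76, 0.65, 0.0]
wrist_force: [-0.1, 0.3, -0.5]
gripper_width: 0.0658
finger_force: 0.0
```

Request:
play_rows:
  grip: [-0.5,-0.5,-0.5]
  dp:
    - [0,-0.6,0]
    - [0,0,0]
    - [0,0,0]
  dr:
    - [0,0,0]
    - [0,0,0]
    - [0,0,0]

```text
time: 46.0
ee_pos: [0.5893, -0.3038, 0.1208]
orientation: [-0.0, 0.76, 0.65, 0.0]
wrist_force: [-0.2, 0.9, -0.0]
gripper_width: 0.0658
finger_force: 0.0
```

```bash
python3 d.py; python3 t.py
```

```text
t 46.0 p [ 0.5893 -0.3038  0.1208] yawY -8.85 q6 -0.5 F [-0.19  0.85 -0.03] w 0.0658 ff 0.0
wrist [226, 184, 39, 27, 647] [ 0.5854 -0.3031] rel [-0.0039  0.0007]
side [251, 238, 89, 64, 2545] [ 0.5402 -0.2272] rel [-0.0491  0.0766]
side [313, 280, 15, 7, 79] [ 0.5855 -0.3035] rel [-0.0038  0.0003]
side [272, 341, 31, 17, 232] [ 0.4091 -0.3709] rel [-0.1802 -0.0671]
scene column from row 140 [76, 85, 100, 113, 121, 125, 131, 131, 132, 132, 132, 134, 127, 100, 81, 74, 74, 76, 80, 73, 86, 123, 143, 140, 133, 128, 110, 88, 84, 82, 64, 53, 49, 53, 54, 53, 49, 53, 51, 50, 51, 51, 57, 63, 66, 66, 64, 52, 37, 26, 25, 26, 30, 33, 63, 105, 124, 125, 123, 123] [(0, np.float64(178.0)), (1, np.float64(175.5)), (2, np.float64(173.1)), (3, np.float64(170.6)), (4, np.float64(168.0)), (5, np.float64(165.5)), (6, np.float64(162.8))] rim (np.float64(256.7671884868273), np.float64(158.59005807328552))
side column from row 191 [72, 88, 99, 106, 105, 103, 108, 138, 156, 169, 186, 165, 129, 112, 100, 109, 113, 98, 76, 116, 202, 209, 194, 185, 183, 191, 191, 145, 130, 133, 105, 74, 74, 77, 78, 78, 78, 77, 77, 78, 77, 77, 70, 89, 103, 105, 104, 103, 104, 132, 151, 130, 104, 89, 73, 48, 36, 36, 34, 39] [(0, np.float64(228.3)), (1, np.float64(226.0)), (2, np.float64(223.6)), (3, np.float64(221.2)), (4, np.float64(218.8)), (5, np.float64(216.3)), (6, np.float64(213.8))] rim (np.float64(202.2417696521006), np.float64(209.7761742591515))
```

View pics/tube.png

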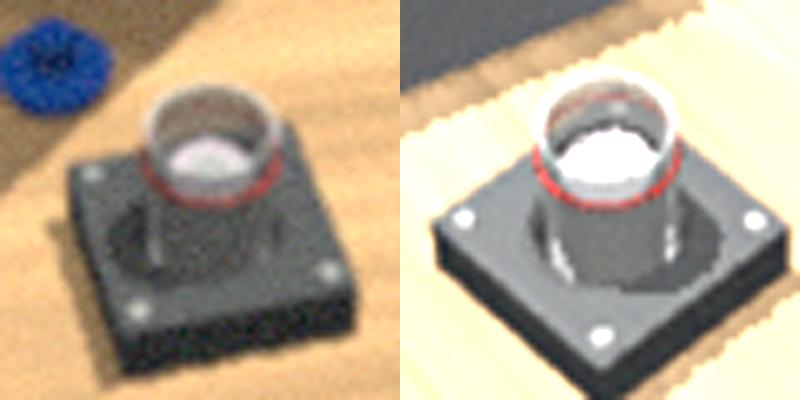

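The tube now holds 5: the face centre is at scene row ~165 and side row ~215.5, one step under the red line. One more is needed. The fourth loose capsule has not moved (side bbox corner unchanged at (313,280)), so I use its earlier position (0.5815,-0.3095).

Request:
play_rows:
  grip: [-0.5,-0.5,-0.5,-0.5,-0.5,-0.5,-0.5,-0.5,-0.5,-0.5,1,1,1,1,1,-0.5,-0.5,-0.5,-0.5]
  dp:
    - [-0.39,-0.285,-0.5]
    - [0,0,-0.8]
    - [0,0,-0.8]
    - [0,0,-0.8]
    - [0,0,-0.8]
    - [0,0,-0.8]
    - [0,0,-0.5]
    - [0,0,-0.33]
    - [0,0,-0.33]
    - [0,0,0]
    - [0,0,0]
    - [0,0,0]
    - [0,0,0]
    - [0,0,0]
    - [0,0,0]
    - [0,0,0]
    - [0,0,0]
    - [0,0,0]
    - [0,0,0]
  dr:
    - [0,0,0]
    - [0,0,0]
    - [0,0,0]
    - [0,0,0]
    - [0,0,0]
    - [0,0,0]
    - [0,0,0]
    - [0,0,0]
    - [0,0,0]
    - [0,0,0]
    - [0,0,0]
    - [0,0,0]
    - [0,0,0]
    - [0,0,0]
    - [0,0,0]
    - [0,0,0]
    - [0,0,0]
    - [0,0,0]
    - [0,0,0]

```text
time: 48.1
ee_pos: [0.5817, -0.31, 0.0076]
orientation: [-0.0, 0.76, 0.65, -0.0]
wrist_force: [0.6, -0.5, -0.0]
gripper_width: 0.0659
finger_force: 0.0
```

Request:
play_rows:
  grip: [-0.5,-0.5,-0.5,-0.5,-0.5,-0.5,-0.5,-0.5,-0.5,-0.5,-0.5,-0.5,1,1,1,1,1,1]
  dp:
    - [0,0,0]
    - [0,0,0]
    - [0,0,0]
    - [0,0,0]
    - [0,0,0]
    - [0,0,0]
    - [0,0,0]
    - [0,0,0]
    - [0,0,0]
    - [0,0,0]
    - [0,0,0]
    - [0,0,0]
    - [0,0,0]
    - [0,0,0]
    - [0,0,0]
    - [0,0,0]
    - [0,0,0]
    - [0,0,0]
  dr:
    - [0,0,0.95]
    - [0,0,0.95]
    - [0,0,0.95]
    - [0,0,0.95]
    - [0,0,0.95]
    - [0,0,0.95]
    - [0,0,0.95]
    - [0,0,0.95]
    - [0,0,0.95]
    - [0,0,0.95]
    - [0,0,0.97]
    - [0,0,0]
    - [0,0,0]
    - [0,0,0]
    - [0,0,0]
    - [0,0,0]
    - [0,0,0]
    - [0,0,0]

```text
time: 49.9
ee_pos: [0.5817, -0.31, 0.0077]
orientation: [-0.0, 0.077, 0.997, -0.0]
wrist_force: [0.1, -0.0, -0.2]
gripper_width: 0.043
finger_force: 15.0
```

Request:
play_rows:
  grip: [1,1,1,1,1,1,1,1,1,1,1,1,1,1,1,1,1,1,1]
  dp:
    - [0,0,0.5]
    - [0,0,0.9]
    - [0,0.865,1]
    - [-0.38,1,1]
    - [-0.38,1,1]
    - [-0.38,1,0.5]
    - [-0.38,1,0]
    - [-0.38,1,0]
    - [-0.38,1,0]
    - [-0.38,1,0]
    - [-0.38,1,0]
    - [-0.38,1,0]
    - [-0.38,1,0]
    - [-0.38,1,0]
    - [-0.38,1,0]
    - [-0.38,1,0]
    - [-0.38,1,0]
    - [-0.38,1,0]
    - [0,0,0]
  dr:
    - [0,0,0]
    - [0,0,0]
    - [0,0,0]
    - [0,0,0]
    - [0,0,0]
    - [0,0,0]
    - [0,0,0]
    - [0,0,0]
    - [0,0,0]
    - [0,0,0]
    - [0,0,0]
    - [0,0,0]
    - [0,0,0]
    - [0,0,0]
    - [0,0,0]
    - [0,0,0]
    - [0,0,0]
    - [0,0,0]
    - [0,0,0]

```text
time: 51.8
ee_pos: [0.4671, 0.0089, 0.1063]
orientation: [0.0, 0.076, 0.997, 0.0]
wrist_force: [0.2, -0.6, -0.6]
gripper_width: 0.0434
finger_force: 15.0
```

Request:
play_rows:
  grip: [1,1,1,1]
  dp:
    - [0,0,0]
    - [0,0,0]
    - [0,0,0]
    - [0,0,0]
  dr:
    - [0,0,0]
    - [0,0,0]
    - [0,0,0]
    - [0,0,0]

```text
time: 52.2
ee_pos: [0.4679, 0.0067, 0.1057]
orientation: [0.0, 0.078, 0.997, -0.0]
wrist_force: [-0.6, 0.3, -0.6]
gripper_width: 0.0431
finger_force: 15.0
```

Request:
play_rows:
  grip: [1,1,1,1,1]
  dp:
    - [0,0.02,-0.25]
    - [0,0,-0.25]
    - [0,0,-0.25]
    - [0,0,0]
    - [0,0,0]
  dr:
    - [0,0,0]
    - [0,0,0]
    - [0,0,0]
    - [0,0,0]
    - [0,0,0]

```text
time: 52.7
ee_pos: [0.4677, 0.0077, 0.0906]
orientation: [-0.0, 0.077, 0.997, 0.0]
wrist_force: [0.2, -0.7, -0.8]
gripper_width: 0.0429
finger_force: 15.0
```

Request:
play_rows:
  grip: [-0.5,-0.5,-0.5,-0.5,-0.5,-0.5,-0.5,-0.5,-0.5,-0.5,-0.5,-0.5,-0.5]
  dp:
    - [0,0,0]
    - [0,0,0]
    - [0,0,0]
    - [0,0,0.7]
    - [0,0,0.7]
    - [-1,-0.365,0.1]
    - [-1,-0.4,0]
    - [-1,-0.4,0]
    - [-1,-0.4,0]
    - [-1,-0.4,0]
    - [-1,-0.4,0]
    - [-0.165,0,0]
    - [0,0,0]
  dr:
    - [0,0,0]
    - [0,0,0]
    - [0,0,0]
    - [0,0,0]
    - [0,0,0]
    - [0,0,0]
    - [0,0,0]
    - [0,0,0]
    - [0,0,0]
    - [0,0,0]
    - [0,0,0]
    - [0,0,0]
    - [0,0,0]

```text
time: 54.0
ee_pos: [0.3447, -0.0397, 0.121]
orientation: [0.0, 0.078, 0.997, -0.0]
wrist_force: [0.1, -0.0, 0.7]
gripper_width: 0.0661
finger_force: 0.0
```

```bash
python3 t.py; python3 - <<'E'
from h import *
st(); c=cam("wrist"); cv2.imwrite("pics/w2.png",c[0]); h=cv2.cvtColor(c[0],cv2.COLOR_BGR2HSV).astype(int)
for s,ce in blobs((h[...,0]>105)&(h[...,0]<125)&(h[...,1]>100)&(h[...,2]>30),100): print(s,ray(c,s[0]+s[2]/2,s[1]+s[3]/2,.013))
E
```

```text
scene column from row 140 [107, 105, 105, 105, 107, 108, 110, 110, 113, 114, 115, 120, 116, 92, 74, 69, 68, 71, 97, 129, 129, 120, 118, 116, 121, 119, 105, 79, 56, 51, 47, 44, 45, 48, 49, 46, 47, 48, 46, 48, 44, 45, 51, 60, 59, 60, 58, 47, 29, 25, 28, 20, 22, 30, 59, 94, 115, 113, 112, 111] [(0, np.float64(178.0)), (1, np.float64(175.5)), (2, np.float64(173.1)), (3, np.float64(170.6)), (4, np.float64(168.0)), (5, np.float64(165.5)), (6, np.float64(162.8))] rim (np.float64(256.7671884868273), np.float64(158.59005807328552))
side column from row 191 [62, 76, 86, 92, 93, 91, 95, 123, 140, 153, 169, 148, 114, 98, 89, 90, 84, 180, 191, 181, 170, 165, 167, 167, 170, 180, 183, 136, 83, 67, 67, 61, 64, 67, 67, 67, 68, 67, 68, 67, 67, 66, 63, 79, 91, 93, 93, 91, 93, 117, 135, 116, 90, 79, 64, 41, 30, 31, 27, 31] [(0, np.float64(228.3)), (1, np.float64(226.0)), (2, np.float64(223.6)), (3, np.float64(221.2)), (4, np.float64(218.8)), (5, np.float64(216.3)), (6, np.float64(213.8))] rim (np.float64(202.2417696521006), np.float64(209.7761742591515))
t 54.1 p [ 0.3452 -0.0396  0.1209] yawY 81.14 q6 -1.87 F [ 1.27 -0.12  0.47] w 0.066 ff 0.0
[ 219  164   61   59 2815] [ 0.34434475 -0.04168596  0.013     ]
```

View pics/tube.png

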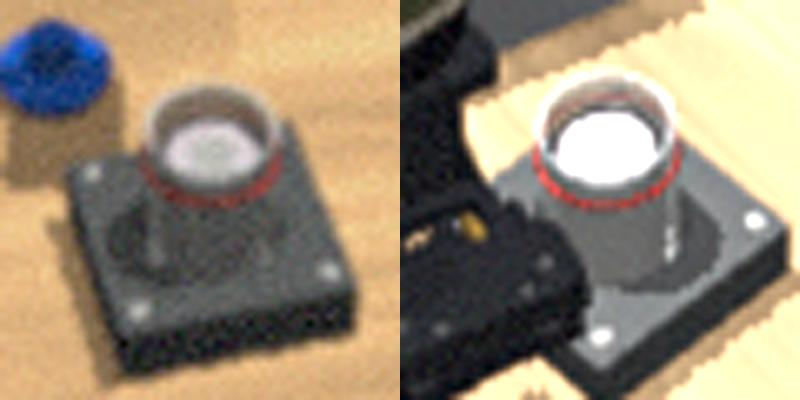

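The stack top is now level with the red line: side rows 207–220 match 6 capsules. The stopper is at (0.3443,-0.041), so I'll fetch it.

Request:
play_rows:
  newtons: 15
  grip: [-0.5,-0.5,-0.5,-0.5,-0.5,-0.5,-0.5,-0.5,1,1,1,1,1,1,1,1]
  dp:
    - [0,-0.04,-0.5]
    - [0,0,-0.9]
    - [0,0,-0.9]
    - [0,0,-0.9]
    - [0,0,-0.9]
    - [0,0,-0.6]
    - [0,0,-0.43]
    - [0,0,0]
    - [0,0,0]
    - [0,0,0]
    - [0,0,0]
    - [0,0,0]
    - [0,0,0]
    - [0,0,0]
    - [0,0,0]
    - [0,0,0]
  dr:
    - [0,0,0]
    - [0,0,0]
    - [0,0,0]
    - [0,0,0]
    - [0,0,0]
    - [0,0,0]
    - [0,0,0]
    - [0,0,0]
    - [0,0,0]
    - [0,0,0]
    - [0,0,0]
    - [0,0,0]
    - [0,0,0]
    - [0,0,0]
    - [0,0,0]
    - [0,0,0]

```text
time: 55.75
ee_pos: [0.3445, -0.0405, 0.0182]
orientation: [0.0, 0.077, 0.997, -0.0]
wrist_force: [-0.3, -0.1, 1.8]
gripper_width: 0.0192
finger_force: 15.0
```

Request:
play_rows:
  grip: [1,1,1,1,1,1,1,1,1,1,1,1,1,1,1,1]
  dp:
    - [0,0,0.5]
    - [0,0,0.9]
    - [0,0,1]
    - [0,0,1]
    - [0,0,1]
    - [0,0,0.7]
    - [0.17,0,0]
    - [1,0.39,0]
    - [1,0.4,0]
    - [1,0.4,0]
    - [1,0.4,0]
    - [1,0.4,0]
    - [1,0.4,0]
    - [0,0,0]
    - [0,0,0]
    - [0,0,0]
  dr:
    - [0,0,0]
    - [0,0,0]
    - [0,0,0]
    - [0,0,0]
    - [0,0,0]
    - [0,0,0]
    - [0,0,0]
    - [0,0,0]
    - [0,0,0]
    - [0,0,0]
    - [0,0,0]
    - [0,0,0]
    - [0,0,0]
    - [0,0,0]
    - [0,0,0]
    - [0,0,0]

```text
time: 57.35
ee_pos: [0.467, 0.0072, 0.1196]
orientation: [-0.001, 0.077, 0.997, 0.0]
wrist_force: [0.4, 0.9, 0.1]
gripper_width: 0.0195
finger_force: 15.0
```

Request:
play_rows:
  grip: [1,1,1,1,1,1,1,1,1]
  dp:
    - [0,0,-0.2]
    - [0,0,-0.2]
    - [0,0,-0.2]
    - [0,0,-0.2]
    - [0,0,-0.2]
    - [0,0,-0.15]
    - [0,0,-0.1]
    - [0,0,0]
    - [0,0,0]
  dr:
    - [0,0,0]
    - [0,0,0]
    - [0,0,0]
    - [0,0,0]
    - [0,0,0]
    - [0,0,0]
    - [0,0,0]
    - [0,0,0]
    - [0,0,0]

```text
time: 58.25
ee_pos: [0.4682, 0.0073, 0.096]
orientation: [0.001, 0.077, 0.997, -0.0]
wrist_force: [-4.4, -0.1, 10.2]
gripper_width: 0.0196
finger_force: 15.0
```

Request:
play_rows:
  grip: [-0.5,-0.5,-0.5,-0.5,-0.5,-0.5,-0.5,-0.5,-0.5,-0.5,-0.5,-0.5,-0.5]
  dp:
    - [0,0,0]
    - [0,0,0]
    - [0,0,0]
    - [0,0,0.4]
    - [0,0,0.8]
    - [0,0,0.9]
    - [0,0,0.9]
    - [0,-0.8,0.9]
    - [0,-1,0]
    - [0,-1,0]
    - [0,-1,0]
    - [0,-1,0]
    - [0,0,0]
  dr:
    - [0,0,0]
    - [0,0,0]
    - [0,0,0]
    - [0,0,0]
    - [0,0,0]
    - [0,0,0]
    - [0,0,0]
    - [0,0,0]
    - [0,0,0]
    - [0,0,0]
    - [0,0,0]
    - [0,0,0]
    - [0,0,0]

```text
time: 59.55
ee_pos: [0.4679, -0.0903, 0.1735]
orientation: [0.0, 0.078, 0.997, -0.0]
wrist_force: [0.8, 0.4, -0.2]
gripper_width: 0.0665
finger_force: 0.0
```

```bash
python3 t.py >/dev/null; python3 - <<'E'
from h import *
st()
for n in("scene","side"):
    c=cam(n); h=cv2.cvtColor(c[0],cv2.COLOR_BGR2HSV).astype(int)
    for s,ce in blobs((h[...,0]>105)&(h[...,0]<125)&(h[...,1]>100)&(h[...,2]>30),100): print(n,s,ce,[np.round(proj(c,(.468,.0075,z)),1).tolist() for z in(.09,.092,.112)])
E
```

```text
t 59.65 p [ 0.4678 -0.0885  0.1734] yawY 81.09 q6 -1.85 F [-0.06  0.56 -0.06] w 0.0662 ff 0.0
scene [248 150  20  16 228] [257.29385965 158.12280702] [[257.0, 158.0], [257.0, 157.5], [256.9, 152.0]]
side [192 201  21  17 276] [202.1557971  208.88405797] [[202.1, 209.1], [202.0, 208.6], [201.7, 203.4]]
```

View pics/tube.png

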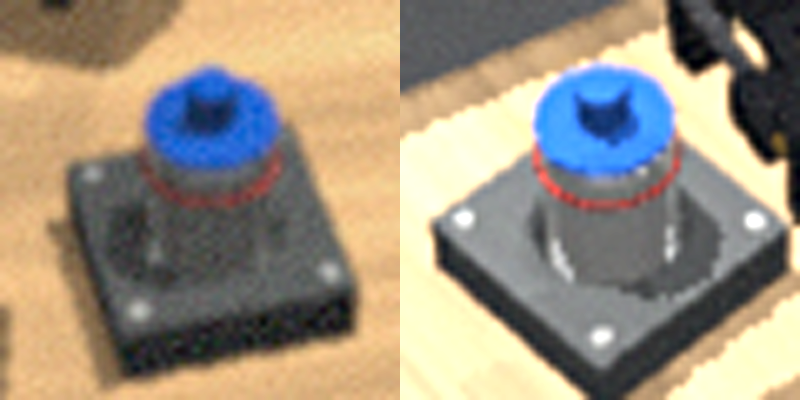

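The stopper sits level and home: the flange projects within 1 px of z=0.09–0.092 in both views. Now I'll grip the tube across the row direction.

Request:
play_rows:
  newtons: 35
  grip: [-1,-1,-1,-1,-1,-1,-1,-1,-1,-1,-1,-1,-1,-1]
  dp:
    - [0,0.5,0]
    - [0,0.5,0]
    - [0,0.5,0]
    - [0,0.5,0]
    - [0,0.5,0]
    - [0,0.5,0]
    - [0,0.5,0]
    - [0,0.5,0]
    - [0,0.5,0]
    - [0,0.33,0]
    - [0,0,0]
    - [0,0,0]
    - [0,0,0]
    - [0,0,0]
  dr:
    - [0,0,-0.95]
    - [0,0,-0.95]
    - [0,0,-0.95]
    - [0,0,-0.95]
    - [0,0,-0.95]
    - [0,0,-0.95]
    - [0,0,-0.95]
    - [0,0,-0.95]
    - [0,0,-0.95]
    - [0,0,-0.95]
    - [0,0,-0.97]
    - [0,0,0]
    - [0,0,0]
    - [0,0,0]

```text
time: 61.15
ee_pos: [0.4678, 0.0081, 0.1731]
orientation: [-0.0, 0.759, 0.652, 0.0]
wrist_force: [-0.2, 0.4, -0.3]
gripper_width: 0.0882
finger_force: 0.0
```

Request:
play_rows:
  grip: [-1,-1,-1,-1,-1,-1,-1,-1,-1,-1,1,1,1,1,1,1,1,1]
  dp:
    - [0,0,-0.5]
    - [0,0,-0.7]
    - [0,0,-0.7]
    - [0,0,-0.7]
    - [0,0,-0.7]
    - [0,0,-0.7]
    - [0,0,-0.7]
    - [0,0,-0.6]
    - [0,0,-0.35]
    - [0,0,0]
    - [0,0,0]
    - [0,0,0]
    - [0,0,0]
    - [0,0,0]
    - [0,0,0]
    - [0,0,0]
    - [0,0,0]
    - [0,0,0]
  dr:
    - [0,0,0]
    - [0,0,0]
    - [0,0,0]
    - [0,0,0]
    - [0,0,0]
    - [0,0,0]
    - [0,0,0]
    - [0,0,0]
    - [0,0,0]
    - [0,0,0]
    - [0,0,0]
    - [0,0,0]
    - [0,0,0]
    - [0,0,0]
    - [0,0,0]
    - [0,0,0]
    - [0,0,0]
    - [0,0,0]

```text
time: 62.95
ee_pos: [0.4683, 0.0078, 0.0604]
orientation: [0.0, 0.76, 0.65, 0.0]
wrist_force: [2.7, 0.0, 2.7]
gripper_width: 0.0538
finger_force: 35.0
```

Request:
play_rows:
  grip: [1,1,1,1,1,1,1,1,1,1,1,1]
  dp:
    - [0,0,0.3]
    - [0,0,0.5]
    - [0,0,0.7]
    - [0,0,0.8]
    - [0,0,0.9]
    - [0,0,0.9]
    - [0,0,0.9]
    - [0,0,0.9]
    - [0,0,0.8]
    - [0,0,0.5]
    - [0,0,0.3]
    - [0,0,0]
  dr:
    - [0,0,0]
    - [0,0,0]
    - [0,0,0]
    - [0,0,0]
    - [0,0,0]
    - [0,0,0]
    - [0,0,0]
    - [0,0,0]
    - [0,0,0]
    - [0,0,0]
    - [0,0,0]
    - [0,0,0]

```text
time: 64.15
ee_pos: [0.4678, 0.008, 0.2104]
orientation: [0.0, 0.76, 0.65, 0.0]
wrist_force: [0.7, -0.2, -4.6]
gripper_width: 0.0536
finger_force: 35.0
```

Request:
play_rows:
  grip: [1,1,1,1,1,1,1,1,1,1,1,1,1,1,1,1,1,1,1]
  dp:
    - [0,0.3,0]
    - [0,0.6,0]
    - [0.2,0.8,0]
    - [0.2,0.9,0]
    - [0.2,1,0]
    - [0.2,1,0]
    - [0.2,1,0]
    - [0.2,1,0]
    - [0.2,1,0]
    - [0.2,1,0]
    - [0.2,1,0]
    - [0.2,1,0]
    - [0.2,1,0]
    - [0.2,0.9,0]
    - [0.2,0.8,0]
    - [0.2,0.5,0]
    - [0.1,0.175,0]
    - [0,0,0]
    - [0,0,0]
  dr:
    - [0,0,0]
    - [0,0,0]
    - [0,0,0]
    - [0,0,0]
    - [0,0,0]
    - [0,0,0]
    - [0,0,0]
    - [0,0,0]
    - [0,0,0]
    - [0,0,0]
    - [0,0,0]
    - [0,0,0]
    - [0,0,0]
    - [0,0,0]
    - [0,0,0]
    - [0,0,0]
    - [0,0,0]
    - [0,0,0]
    - [0,0,0]

```text
time: 66.05
ee_pos: [0.5257, 0.287, 0.21]
orientation: [-0.0, 0.76, 0.65, -0.0]
wrist_force: [0.5, -0.1, -4.8]
gripper_width: 0.0539
finger_force: 35.0
```

Request:
play_rows:
  grip: [1,1,1,1,1,1,1,1,1,1,1,1,1]
  dp:
    - [0.02,0,-0.4]
    - [0,0,-0.7]
    - [0,0,-0.8]
    - [0,0,-0.8]
    - [0,0,-0.7]
    - [0,0,-0.5]
    - [0,0,-0.3]
    - [0,0,-0.2]
    - [0,0,-0.2]
    - [0,0,-0.2]
    - [0,0,-0.2]
    - [0,0,-0.1]
    - [0,0,0]
  dr:
    - [0,0,0]
    - [0,0,0]
    - [0,0,0]
    - [0,0,0]
    - [0,0,0]
    - [0,0,0]
    - [0,0,0]
    - [0,0,0]
    - [0,0,0]
    - [0,0,0]
    - [0,0,0]
    - [0,0,0]
    - [0,0,0]

```text
time: 67.35
ee_pos: [0.5262, 0.2875, 0.1079]
orientation: [-0.0, 0.76, 0.65, -0.0]
wrist_force: [0.4, 0.3, -4.4]
gripper_width: 0.0537
finger_force: 35.0
```

In the well with no contact force; lowering to the floor.

Request:
play_rows:
  grip: [1,1,1,1,1,1,1,1]
  dp:
    - [0,0,-0.25]
    - [0,0,-0.25]
    - [0,0,-0.25]
    - [0,0,-0.2]
    - [0,0,-0.15]
    - [0,0,-0.1]
    - [0,0,0]
    - [0,0,0]
  dr:
    - [0,0,0]
    - [0,0,0]
    - [0,0,0]
    - [0,0,0]
    - [0,0,0]
    - [0,0,0]
    - [0,0,0]
    - [0,0,0]

```text
time: 68.15
ee_pos: [0.5263, 0.2875, 0.0844]
orientation: [0.0, 0.76, 0.65, 0.0]
wrist_force: [-2.1, -1.6, -0.6]
gripper_width: 0.0538
finger_force: 35.0
```

Request:
play_rows:
  grip: [-1,-1,-1,-1,-1,-1,-1,-1,-1,-1,-1,-1,-1,-1,-1,-1,-1,-1]
  dp:
    - [0,0,0]
    - [0,0,0]
    - [0,0,0]
    - [0,0,0]
    - [0,0,0.3]
    - [0,0,0.6]
    - [0,0,0.8]
    - [0,0,0.8]
    - [0,0,0.8]
    - [0,0,0.8]
    - [0,0,0.8]
    - [0,0,0.8]
    - [0,0,0.8]
    - [-0.8,-0.8,0.5]
    - [-0.8,-0.8,0]
    - [-0.8,-0.8,0]
    - [-0.8,-0.8,0]
    - [0,0,0]
  dr:
    - [0,0,0]
    - [0,0,0]
    - [0,0,0]
    - [0,0,0]
    - [0,0,0]
    - [0,0,0]
    - [0,0,0]
    - [0,0,0]
    - [0,0,0]
    - [0,0,0]
    - [0,0,0]
    - [0,0,0]
    - [0,0,0]
    - [0,0,0]
    - [0,0,0]
    - [0,0,0]
    - [0,0,0]
    - [0,0,0]

```text
time: 69.95
ee_pos: [0.4613, 0.2225, 0.2255]
orientation: [0.0, 0.76, 0.65, 0.001]
wrist_force: [0.0, 0.1, 0.5]
gripper_width: 0.0884
finger_force: 0.0
```

```bash
python3 - <<'E'
from h import *
st(); a=cam("scene");b=cam("side")
A=cv2.resize(a[0][110:210,290:440],(480,320),interpolation=2);B=cv2.resize(b[0][100:200,100:200],(320,320),interpolation=2)
cv2.imwrite("pics/end.png",np.clip(np.hstack([A,B])*1.5,0,255).astype(np.uint8))
for n,c in(("scene",a),("side",b)):
    h=cv2.cvtColor(c[0],cv2.COLOR_BGR2HSV).astype(int)
    for s,ce in blobs((h[...,0]>105)&(h[...,0]<125)&(h[...,1]>120)&(h[...,2]>60),100): print(n,s,ce)
E
```

```text
t 69.95 p [0.4613 0.2225 0.2255] yawY -8.9 q6 0.38 F [0.02 0.08 0.54] w 0.0884 ff 0.0
scene [358 146  20  16 213] [367.87793427 153.46948357]
side [149 126  20  15 205] [158.53658537 133.87317073]
```

View pics/end.png

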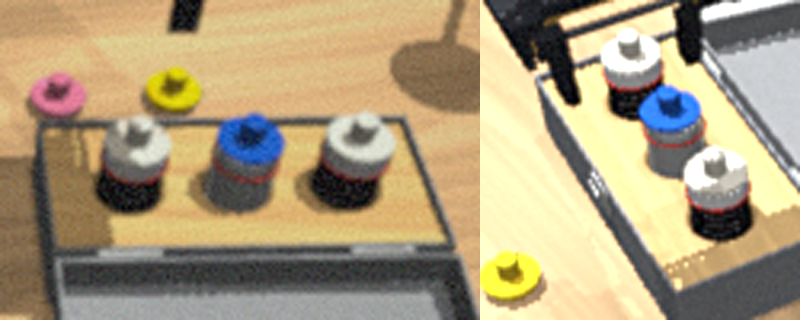

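The tube stands upright in the middle well with the stopper home. The blue blob is within 0.5 px of where it started in both views, and the full tubes are untouched.

```bash
python3 -c "
from rig import env
print(env.hand_in())"
```

```text
the job is handed in; nothing more can be done
None
```

The job is handed in: I added four capsules so the stack of six reaches the red line, pressed the blue stopper home, and put the tube back upright in the strongbox's middle well at about 70 s; the judge returned no verdict.

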